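# Pin the tube mixer's bushing and hang its lock tag

### The arm

A 6-joint arm with a two-finger parallel gripper is mounted at the origin on the work surface. World frame = base frame: x ahead of the robot, y to its left, z up, the work surface at z = 0. Lengths are in m, angles in rad, forces in N, time in s.
With the tool pointing down it reaches from about 0.3 to 0.775 m from the base axis. Payload 14.6 kg.
Tool frame: the origin (TCP) lies midway between the tips of the shut fingers; the grasp point (between the pads) lies 19 mm behind it (ctrl.tcp_to_grasp is the distance from the TCP to the grasp point, in m); x points along the fingers, y is the direction in which the jaws open and shut, and the axes are right-handed (so a half turn about x gives the same grasp; the last joint's range is limited). The gripper opens to 94 mm and grips with 3 to 60 N. Pads are 16 mm wide; open, the fingers measure 119 mm over their backs; the gripper's body (75 mm by 177 mm) begins 78 mm behind the grasp point.
Start: joints at [1.055, 0.3, 1.521, -0, 1.321, -0.067], TCP at [0.239, 0.496, 0.205] pointing down, gripper open.
Joint ranges: [-3.03, 3.03], [-0.79, 2.21], [0.23, 2.52], [-1.04, 4.18], [0, 3.07], [-2.55, 2.55]. Speed limits (rad/s): [2.22, 2.22, 2.57, 3.14, 3.14, 3.14].

### API

Orientations are given as [roll, pitch, yaw] about the fixed x, y, z axes, in that order (R = Rz(yaw) Ry(pitch) Rx(roll)).
In Python, from station import ctrl gives the robot as it stands.
- The arm moves only by the tool jog_arm, never from a script. Its argument "rows" is one flat list of numbers, 7 for each row, row after row: the shift along the world's x, y, z in m, then the turn, a rotation vector about the world's x, y, z in degrees, then the closure, from 0 (fully open) to 1 (shut). A call has 1 to 8 rows; each row shifts and turns the commanded pose from where the row before left it; what a row does not reach is not made up. A row lasts 1/12 s, in which the tool goes at most 41.7 mm and 7.16 degrees, less where a joint would pass 70% of its speed; a pose out of reach is approached as far as the arm can. A call with a gripper value outside its range is refused whole. The fingers move at their own pace and stop on an object; "squeeze" is the grip in N (left out, the last holds). Time passes only in rows, so rows that do not move let the fingers close. It gives the time, the measured TCP pose, the force and the opening at its end, in the units of the state.
- ctrl.get_obs(): the state, without advancing time (a new reading comes with each control period).
- ctrl.camera(name): name is "scene" or "top" or "wrist"; returns (picture, depth): 384x512x3 uint8, red, green, blue; 384x512 float32, m along the optical axis (not along the pixel's ray), 0 where there is no reading.
- ctrl.camera_model(name): a dict with "K" (3x3 intrinsics, pixels), "dist" ([k1, k2, p1, p2, k3] as OpenCV has them; the pictures are not rectified), "extrinsics" (4x4, takes a point from camera to world coordinates). Camera axes: x right, y down, z forward; pixel columns grow to the right and rows downward; lengths in m; the calibration is good to about 2 mm. A picture is of the moment at which its call begins: read the wrist's pose just before it. camera_model takes no time and is no camera call; for the wrist camera it gives the pose at the moment of the call.
- ctrl.hand_in(): hands the job in, once; it reports no verdict.
The state is a dict: "time_s": time; "qpos": joint angles; "joint_vel": joint speeds; "tau": joint torques, N m; "ee_pos": TCP position; "eef_rot": TCP orientation; "force": force on the tool from outside, world axes, zero at the start; "moment": the same for the moment, N m; "grip_width": finger opening in m.
Only numpy, scipy, OpenCV 4.12 (cv2) and the standard library are available. Lean on these libraries where they do the work, as an engineer would, in place of code of your own. Each camera call takes 0.05 s, during which the arm holds its last target.

### The job

Lock the tube mixer for service: swing its crank to spin the loose brass bushing until its cross-hole lines up with the leaning hole in the blue bridge, and pass the orange pin through both until its collar is fully home on the bridge. Then, last, hang the red tag flat on the tag post by its eye, let go of everything, and leave the bottle, beaker and jar where they are.

Things in the scene. Friction and masses are not known exactly. Their poses are not given: they have to be found in the camera images.
- guide_mouth (a point): Upper mouth (centre) of the 18 mm guide hole in the blue bridge (56 x 98 x 14 mm thick) of the fixed tube mixer, 146 mm above the table. z points out along the hole's axis, leaning 24 degrees (0.42 rad) from vertical towards the foot's -x side (the robot); y is level, parallel to the bushing's axle.
- axle (a point): Centre of the brass bushing on its level axle (along y), 50 mm below the guide mouth on the hole's axis, 100 mm above the table, between two white cheeks; axes as guide_mouth. Bushing radius 32 mm; its waist, 44 mm thick, has the 18 mm cross-hole. The axle also carries a white disc (50 mm radius) with capped tubes, 90 to 139 mm along +y.
- bushing (a joint): Angle of the bushing about the guide's +y axis, rad: 0 = cross-hole in line with guide hole, positive = crank leans away from the robot. Starts 0.5 to 0.95; turns from -0.6 to 1.3. Light friction (0.12 N m, 2 N at the crank handle): stays where it is left. The pin's tapered nose enters and centres it if within about 0.15.
- crank_grip (a point): Where to hold the black round crank handle: 16 mm thick, 70 mm long, parallel to the axle, fixed to the bushing on the guide's -y side. 100 mm from the hole's axis along -y, 60 mm from the axle; z points along the crank arm from axle to handle, so at joint 0 the arm is parallel to the guide hole. The handle runs on 38 mm towards the arm, 32 mm outwards.
- pin_grip (a point): Centre of the orange pin's round handle (24 mm thick, 52 mm long); z along the pin to the handle's end. A collar (30 mm wide, 6 mm thick) has its underside 32 mm below the point; the 14 mm shaft ends 117 mm below it, its last 10 mm tapering to 8 mm. 120 g. Stands upright in its block. Fully home, the point is 32 mm above the guide mouth along the hole's axis.
- stand_hole (a point): Mouth of the 18 mm hole, 50 mm deep, in the fixed grey block (80 x 80 x 60 mm) in which the pin stands loose at the start; lift the pin 55 mm to clear it. It stands to the robot's left or right, the tag post on the other side.
- tag_tail (a point): Middle of the red tag's straight tail, 4 mm above its underside: the place to hold it, 24 mm wide along the tag's y axis, 60 mm long along x, 8 mm thick. About 60 g. The tag lies flat on the table; its eye is 62 mm along +x of this point.
- tag_eye (a point): Centre of the 28 mm eye through the red tag's 60 x 60 mm, 8 mm thick head, 4 mm above its underside; x axis points away from the tail.
- post_seat (a point): Foot of the tag post: centre of the round aluminium shoulder (56 mm across, 40 mm above the table) on which the tag must lie flat. From it rises a steel post 14 mm thick, 35 mm high, with a tapered end. Fixed on an 80 x 80 x 10 mm grey foot.
- amber_mid (a point): Bystander: middle of an amber bottle, 70 mm wide, 150 mm tall, standing.
- beaker_mid (a point): Bystander: middle of a glass beaker, 72 mm wide, 85 mm tall, standing.
- jar_mid (a point): Bystander: middle of a white jar, 64 mm wide, 80 mm tall, standing.
Things that resemble listed ones, but are neither listed nor needed, are in the scene too. What is meant by the part that bears pin_grip is not grey, pink or white, and is the smaller of those in its own colour.

How it is judged:
By the outcome, as a careful person would: the job done as asked, in the order asked, and still so for the second after the job is handed in, with the robot touching nothing.
It also fails if it takes over 72 s, if anything falls off the work surface, if the arm or the gripper's body presses on something with over 40 N, if the wrist force passes 120 N, or if a joint passes its speed limit or range.

## Working session

There is one attempt and no reset: what is moved stays moved. The work goes in short steps, Python scripts to look and compute and a tool call to move; the robot and the scene stay as the last step left them, time stands still between calls to the robot, and variables do not carry over. Pictures are saved under pics/ and viewed, and the job is handed in when it is done.

Besides the shell and the picture viewer there is one more tool, called in YAML: its name, and indented under it one key for each argument. jog_arm: Moves the arm, as the interface text tells. Its arguments: {"type":"object","properties":{"rows":{"type":"array"},"squeeze":{"type":"number"}},"required":["rows"]}

```bash
ls; mkdir -p pics; cat > h.py <<'E'
import numpy as np, cv2
from station import ctrl
def snap(n,f):
    p,d=ctrl.camera(n); cv2.imwrite(f'pics/{f}.png',p[:,:,::-1]); np.savez(f'pics/{f}.npz',p=p,d=d,**{k:np.array(v) for k,v in ctrl.camera_model(n).items()}); return p,d
def load(f): return np.load(f'pics/{f}.npz')
def ray(m,uv):
    uv=np.atleast_2d(np.array(uv,float))
    n=cv2.undistortPoints(uv[:,None],m['K'],m['dist'])[:,0]
    return np.c_[n,np.ones(len(n))]
def pts(m,uv,d=None):
    uv=np.atleast_2d(np.array(uv,float)); r=ray(m,uv)
    if d is None: d=np.array([m['d'][int(round(v)),int(round(u))] for u,v in uv])
    E=m['extrinsics']; return (r*np.reshape(d,(-1,1)))@E[:3,:3].T+E[:3,3]
def plane(m,uv,z):
    r=ray(m,uv); E=m['extrinsics']; w=r@E[:3,:3].T; t=(z-E[2,3])/w[:,2]; return E[:3,3]+w*t[:,None]
def cloud(m):
    h,w=m['d'].shape; u,v=np.meshgrid(np.arange(w),np.arange(h)); 
    return pts(m,np.c_[u.ravel(),v.ravel()],m['d'].ravel()).reshape(h,w,3)
E
python3 - <<'E'
from h import *
for n in ['scene','top','wrist']: 
    p,d=snap(n,n+'0'); print(n,np.round(ctrl.camera_model(n)['extrinsics'],3).tolist(),ctrl.camera_model(n)['K'].tolist() if hasattr(ctrl.camera_model(n)['K'],'tolist') else '')
print(ctrl.get_obs(), ctrl.tcp_to_grasp)
E
```

```text
pics
scene [[0.8, 0.373, -0.471, 1.258], [0.6, -0.474, 0.644, -0.934], [0.017, -0.798, -0.603, 0.955], [0.0, 0.0, 0.0, 1.0]] [[422.6242229654401, 0.0, 251.7000073702005], [0.0, 422.6242229654401, 191.8184426711442], [0.0, 0.0, 1.0]]
top [[0.01, -0.975, 0.22, 0.393], [-1.0, -0.01, -0.002, -0.045], [0.004, -0.22, -0.975, 1.196], [0.0, 0.0, 0.0, 1.0]] [[382.75676457002226, 0.0, 252.79812168641524], [0.0, 382.75676457002226, 194.2760954579761], [0.0, 0.0, 1.0]]
wrist [[0.434, 0.872, 0.225, 0.174], [0.901, -0.42, -0.109, 0.528], [-0.0, 0.25, -0.968, 0.386], [0.0, 0.0, 0.0, 1.0]] [[282.2636082751835, 0.0, 255.93969486890046], [0.0, 282.2636082751835, 191.78970319230152], [0.0, 0.0, 1.0]]
{'time_s': 0.15, 'qpos': array([ 1.05540710e+00,  3.00347361e-01,  1.52144592e+00,  2.42103366e-05,
        1.32074859e+00, -6.65896397e-02]), 'joint_vel': array([-0.00096486, -0.00228518, -0.0004324 ,  0.00010514,  0.00142685,
        0.00087992]), 'tau': array([ 2.02138392e-03, -5.31961727e+01, -3.52820420e+01,  7.08681392e-02,
        2.36244220e-02, -1.34220750e-04]), 'ee_pos': array([0.23852094, 0.49534743, 0.2050114 ]), 'eef_rot': array([-1.66208732,  1.56984682, -2.11089291]), 'force': array([-0.07558848, -0.01221417, -0.43407375]), 'moment': array([0.02465505, 0.02969904, 0.04717085]), 'grip_width': 0.09387568172787063} 0.0188
```

View pics/scene0.png

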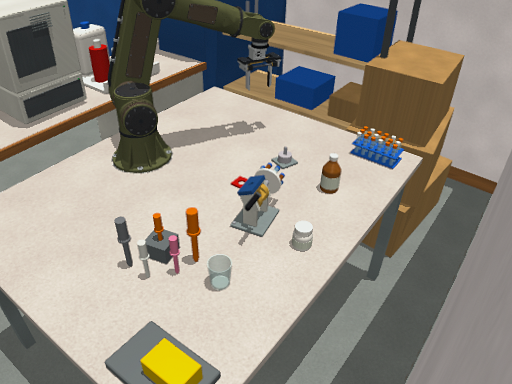

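View pics/top0.png

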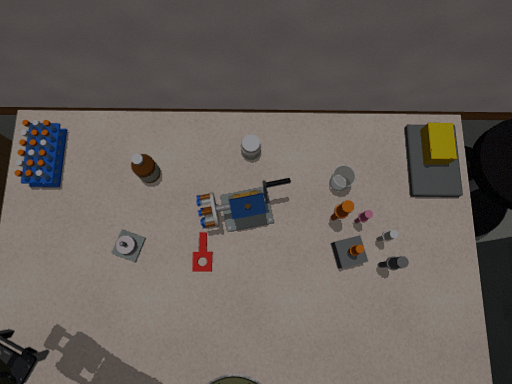

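View pics/wrist0.png

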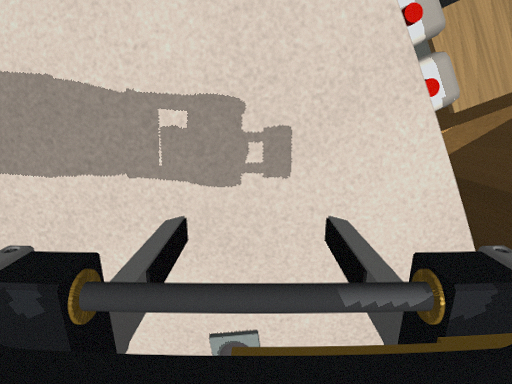

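The top view shows the mixer near (245,205), the tag at (203,255) and the post at (126,245). There are two orange pins: a large one at (343,211) and a smaller one in the grey block at (356,250). I'll take enlarged crops of both.

```bash
python3 - <<'E'
import cv2,numpy as np
a=cv2.imread('pics/scene0.png');t=cv2.imread('pics/top0.png')
A=cv2.resize(a[195:295,100:240],None,fx=4,fy=4,interpolation=cv2.INTER_CUBIC)
cv2.imwrite('pics/c1.png',A)
cv2.imwrite('pics/c2.png',cv2.resize(t[160:290,180:410],None,fx=3.4,fy=3.4,interpolation=cv2.INTER_CUBIC))
cv2.imwrite('pics/c3.png',cv2.resize(a[140:250,220:320],None,fx=5,fy=5,interpolation=cv2.INTER_CUBIC))
E
```

```text
(no output)
```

View pics/c1.png

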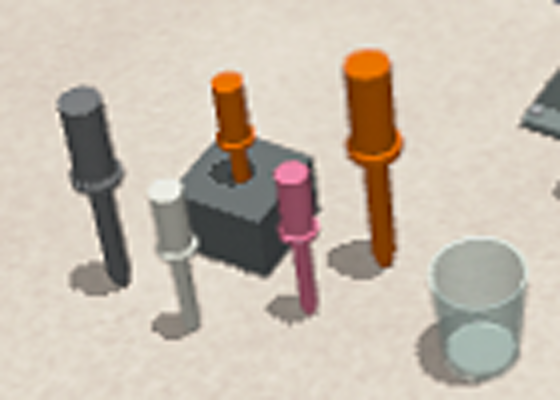

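View pics/c2.png

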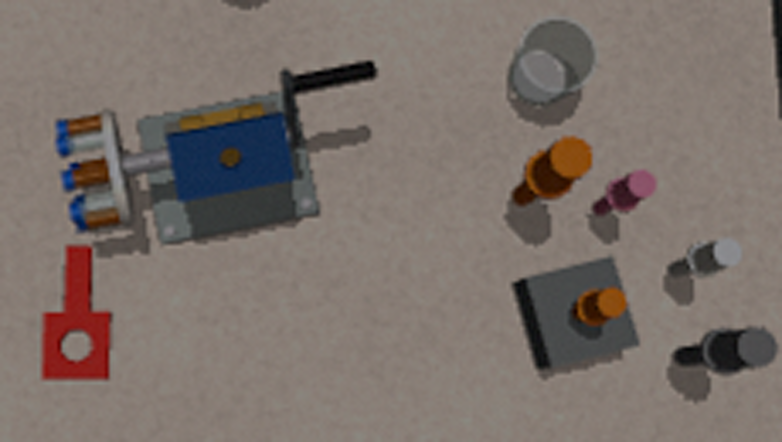

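View pics/c3.png

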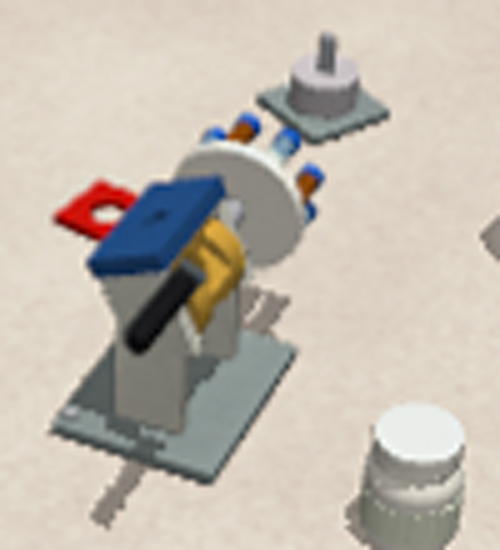

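The smaller orange pin, at crop c1 (228,85), stands in the grey block, so it is the one meant. The big orange pin stands free on the table. Next I'll measure with the depth images.

```bash
cat > meas.py <<'E'
from h import *
def go(f,tag=''):
    m=load(f); c=cloud(m); p=m['p'].astype(int); hsv=cv2.cvtColor(m['p'],cv2.COLOR_RGB2HSV).astype(int)
    ok=(m['d']>0)&(c[...,0]>0.2)&(c[...,0]<0.75)&(np.abs(c[...,1])<0.45)&(c[...,2]>-0.01)
    return m,c,p,hsv,ok
E
python3 - <<'E'
from meas import *
for f in ['top0','scene0']:
    m,c,p,hsv,ok=go(f); H,S,V=hsv[...,0],hsv[...,1],hsv[...,2]
    # blue bridge
    b=ok&(H>100)&(H<130)&(S>120)&(V>40)&(c[...,2]>.1)
    n,l,st,ce=cv2.connectedComponentsWithStats(b.astype(np.uint8)); k=1+st[1:,4].argmax(); b=cv2.erode((l==k).astype(np.uint8),np.ones((3,3)))>0
    q=c[b]; print(f,'bridge px',ce[k],q.mean(0))
    # plane fit robust
    q0=q
    for _ in range(6):
        mu=q0.mean(0);nn=np.linalg.svd(q0-mu)[2][2];nn*=np.sign(nn[2]); r=np.abs((q-mu)@nn); q0=q[r<max(.0025,np.median(r))]
    print(' n',nn,'tilt',np.degrees(np.arccos(nn[2])),'mu',mu,len(q0))
    o=ok&(H<14)&(S>180)&(c[...,2]>.02)
    n,l,st,ce=cv2.connectedComponentsWithStats(o.astype(np.uint8))
    for k in range(1,n):
        if st[k,4]>15: q=c[l==k]; print(' red/orange',st[k],ce[k],q.mean(0).round(4),q.min(0).round(3),q.max(0).round(3))
    o=ok&((H<6)|(H>174))&(S>180)&(V>90)&(c[...,2]<.03)
    n,l,st,ce=cv2.connectedComponentsWithStats(o.astype(np.uint8))
    for k in range(1,n):
        if st[k,4]>15:
            q=c[l==k]; print(' red',st[k],ce[k],q.mean(0).round(4),q.min(0).round(3),q.max(0).round(3)); 
    # table check
    print(' table z', np.median(c[ok&(c[...,2]<.015)&(S<60)][:,2]))
E
```

```text
top0 bridge px [247.28177642 205.88667688] [ 0.59705358 -0.03213486  0.1447784 ]
 n [-0.41030432 -0.08577039  0.90790627] tilt 24.782401035326966 mu [ 0.59762602 -0.03143197  0.14507077] 397
 red/orange [141 164  13  13  54] [146.5        169.87037037] [0.7116 0.2704 0.0998] [0.696 0.255 0.077] [0.723 0.284 0.126]
 red/orange [337 205  11  13  82] [341.06097561 212.13414634] [ 0.579  -0.2896  0.16  ] [ 0.571 -0.315  0.12 ] [ 0.596 -0.281  0.197]
 red/orange [205 207   6   7  24] [207.79166667 210.04166667] [0.5873 0.0805 0.1274] [0.576 0.072 0.064] [0.608 0.09  0.148]
 red/orange [331 214   7   6  23] [333.69565217 216.86956522] [ 0.5825 -0.2906  0.0593] [ 0.571 -0.297  0.023] [ 0.59  -0.284  0.126]
 red/orange [351 246   8  10  42] [354.02380952 251.16666667] [ 0.4757 -0.3296  0.1243] [ 0.467 -0.344  0.093] [ 0.49  -0.325  0.152]
 red [193 233  19  38 403] [202.25062035 255.03722084] [0.4686 0.1068 0.0066] [ 0.423  0.078 -0.   ] [0.537 0.136 0.014]
 table z -0.0011977652339763
scene0 bridge px [251.0449827  185.06574394] [ 0.6058138  -0.04520992  0.1497796 ]
 n [-0.38029159 -0.08552585  0.92090371] tilt 22.941442662779636 mu [ 0.60408137 -0.04268869  0.15081217] 149
 red/orange [196 214   4  15  16] [197.1875 221.4375] [ 0.6025 -0.2957  0.1638] [ 0.595 -0.301  0.127] [ 0.605 -0.284  0.191]
 red [232 177  15  11  74] [238.28378378 181.64864865] [0.4395 0.0981 0.0084] [0.422 0.071 0.002] [0.467 0.13  0.013]
 table z 0.0014744225123557442
```

jog_arm:
  rows: [0.019, -0.032, 0.014, 0, 0, -6.6, 0, 0.019, -0.032, 0.014, 0, 0, -6.6, 0, 0.019, -0.032, 0.014, 0, 0, -6.6, 0, 0.019, -0.032, 0.014, 0, 0, -6.6, 0, 0.019, -0.032, 0.014, 0, 0, -6.6, 0, 0.019, -0.032, 0.014, 0, 0, -6.6, 0, 0.019, -0.032, 0.014, 0, 0, -6.6, 0, 0.019, -0.032, 0.014, 0, 0, -6.6, 0]

```text
time_s: 0.82
ee_pos: [0.391, 0.2378, 0.3181]
eef_rot: [2.207, 1.571, 0.831]
force: [0.2, 1.1, -0.3]
grip_width: 0.0936
```

jog_arm:
  rows: [0.02, -0.034, 0, 0, 0, 0, 0, 0.02, -0.034, 0, 0, 0, 0, 0, 0.02, -0.034, 0, 0, 0, 0, 0, 0.02, -0.034, 0, 0, 0, 0, 0, 0.02, -0.034, 0, 0, 0, 0, 0, 0.02, -0.034, 0, 0, 0, 0, 0, 0.02, -0.034, 0, 0, 0, 0, 0, 0, 0, 0, 0, 0, 0, 0]

```text
time_s: 1.48
ee_pos: [0.5324, -0.0034, 0.3162]
eef_rot: [-1.337, 1.569, -2.712]
force: [-0.2, -0.3, -0.6]
grip_width: 0.0942
```

```bash
cat >> h.py <<'E'
from scipy.spatial.transform import Rotation as Ro
def st():
    o=ctrl.get_obs(); R=Ro.from_euler('xyz',o['eef_rot']).as_matrix()
    print('t %.2f'%o['time_s'],'tcp',o['ee_pos'].round(4),'x',R[:,0].round(3),'y',R[:,1].round(3),'F',o['force'].round(1),'w %.4f'%o['grip_width'],'q',o['qpos'].round(2))
    return o,R
E
python3 - <<'E'
from h import *
st(); snap('wrist','w1')
E
```

```text
t 1.48 tcp [ 0.5324 -0.0034  0.3162] x [-0.002 -0.001 -1.   ] y [ 0.981  0.195 -0.002] F [-0.2 -0.3 -0.6] w 0.0942 q [-0.07  0.2   1.39 -0.    1.55 -0.27]
```

View pics/w1.png

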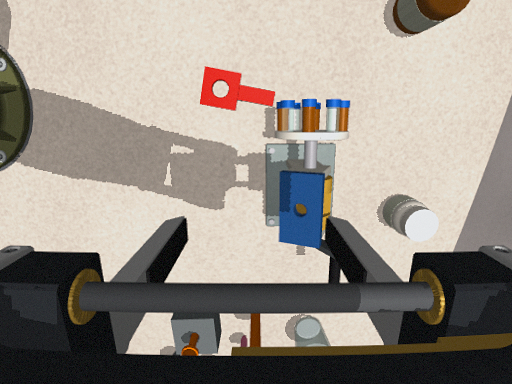

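The wrist view shows the bridge hole at about (301,209), the tag eye at (221,89), and the crank handle partly hidden at (335,265).

```bash
python3 - <<'E'
from meas import *
m,c,p,hsv,ok=go('w1'); H,S,V=hsv[...,0],hsv[...,1],hsv[...,2]
b=ok&(H>100)&(H<130)&(S>120)&(V>40)&(c[...,2]>.11)
n,l,s,ce=cv2.connectedComponentsWithStats(b.astype(np.uint8)); k=[i for i in range(1,n) if abs(ce[i][0]-302)<12 and abs(ce[i][1]-209)<20 and s[i,4]>300][0]
bm=(l==k).astype(np.uint8)
q=c[cv2.erode(bm,np.ones((5,5)))>0]; q0=q
for _ in range(6):
    mu=q0.mean(0);nn=np.linalg.svd(q0-mu)[2][2];nn*=np.sign(nn[2]); r=np.abs((q-mu)@nn); q0=q[r<max(.002,np.median(r))]
print('n',nn,np.degrees(np.arccos(nn[2])),mu,len(q0))
cn=cv2.findContours(bm,cv2.RETR_CCOMP,cv2.CHAIN_APPROX_NONE)
for ct,h in zip(cn[0],cn[1][0]):
    a=cv2.contourArea(ct)
    if a>20: print('contour',a,h[3],ct[:,0].mean(0),cv2.minAreaRect(ct))
hole=[ct for ct,h in zip(cn[0],cn[1][0]) if h[3]>=0 and cv2.contourArea(ct)>20]
r=ray(m,ce[k]);
def onplane(uv):
    r=ray(m,uv)@m['extrinsics'][:3,:3].T; o=m['extrinsics'][:3,3]; t=((mu-o)@nn)/(r@nn); return o+r*t[:,None]
for h in hole:
    e=cv2.moments(h); print('hole',onplane([[e['m10']/e['m00'],e['m01']/e['m00']]]), 'span',np.ptp(onplane(h[:,0]),0))
out=max([c_ for c_,h in zip(cn[0],cn[1][0]) if h[3]<0],key=cv2.contourArea)
ap=cv2.approxPolyDP(out,6,True)[:,0]; print('corners',ap.tolist(),onplane(ap).round(4).tolist())
# tag
red=ok&((H<6)|(H>174))&(S>180)&(V>90)&(c[...,2]<.03)
n,l,s,ce=cv2.connectedComponentsWithStats(red.astype(np.uint8)); k=1+s[1:,4].argmax(); rm=(l==k).astype(np.uint8)
print('red',s[k],ce[k],'z',np.median(c[rm>0][:,2]))
cn=cv2.findContours(rm,cv2.RETR_CCOMP,cv2.CHAIN_APPROX_NONE)
for ct,h in zip(cn[0],cn[1][0]):
    if h[3]>=0 and cv2.contourArea(ct)>30: e=cv2.moments(ct); print('eye',e['m10']/e['m00'],e['m01']/e['m00'],plane(m,[[e['m10']/e['m00'],e['m01']/e['m00']]],.008))
out=max(cn[0],key=cv2.contourArea); ap=cv2.approxPolyDP(out,4,True)[:,0]; print(ap.tolist(),plane(m,ap,.008).round(4).tolist())
for nm,z in [('dark handle',.02)]:
    d=ok&(V<60)&(c[...,2]>.05)&(c[...,2]<.2)&(c[...,0]>.5)
    n,l,s,ce=cv2.connectedComponentsWithStats(d.astype(np.uint8))
    for k in range(1,n):
        if s[k,4]>20: print('dark',s[k],ce[k],c[l==k].mean(0).round(4),c[l==k].min(0).round(3),c[l==k].max(0).round(3))
g=ok&(H>15)&(H<30)&(S>150)&(c[...,2]>.05); print('brass',g.sum(),c[g].mean(0))
E
python3 - <<'E'
import cv2
a=cv2.imread('pics/w1.png'); cv2.imwrite('pics/c4.png',cv2.resize(a[130:290,250:360],None,fx=3.5,fy=3.5,interpolation=cv2.INTER_CUBIC))
E
```

```text
n [-0.39997702 -0.084731    0.91260016] 24.132816245329725 [ 0.59659713 -0.0280645   0.14819404] 2092
contour 3017.5 -1 [301.22222222 207.64888889] ((300.4371032714844, 209.3834991455078), (44.2270622253418, 75.64916229248047), 2.602562189102173)
contour 113.0 0 [300.64705882 208.55882353] ((300.5000305175781, 208.50003051757812), (14.142135620117188, 9.899495124816895), 45.0)
hole [[ 0.59659361 -0.02804461  0.14819434]] span [0.01635544 0.01635193 0.0066414 ]
corners [[282, 171], [280, 241], [318, 248], [324, 174]] [[0.5632, 0.0138, 0.1375], [0.582, -0.0825, 0.1368], [0.6293, -0.0734, 0.1583], [0.6115, 0.0238, 0.1595]]
red [ 200   67   75   43 1604] [231.18516209  90.2394015 ] z 0.009438110535579636
eye 220.08333333333331 88.52443609022556 [[0.44984811 0.1080641  0.008     ]]
[[205, 67], [200, 103], [231, 109], [237, 99], [272, 104], [274, 92], [240, 86], [240, 74]] [[0.42, 0.1365, 0.008], [0.4208, 0.079, 0.008], [0.4733, 0.0793, 0.008], [0.4802, 0.0971, 0.008], [0.5388, 0.1006, 0.008], [0.5381, 0.12, 0.008], [0.4813, 0.1183, 0.008], [0.4779, 0.1367, 0.008]]
dark [416   0  32  20 143] [428.23076923  11.27272727] [0.7181 0.2598 0.0826] [0.7   0.254 0.073] [0.745 0.273 0.092]
dark [319 240  22  42 330] [331.0969697  263.61212121] [ 0.6535 -0.0935  0.1554] [ 0.637 -0.12   0.12 ] [ 0.668 -0.075  0.167]
dark [209 315   8  23  39] [213.43589744 322.05128205] [ 0.5112 -0.3029  0.0539] [ 0.501 -0.334  0.05 ] [ 0.521 -0.289  0.058]
brass 5195 [0.56166875 0.03272147 0.39338828]
```

View pics/c4.png

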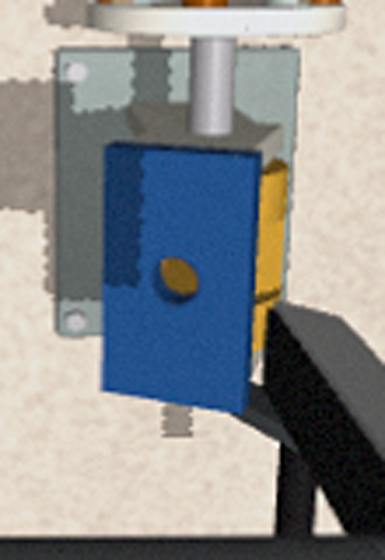

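```bash
python3 - <<'E'
from meas import *
m,c,p,hsv,ok=go('top0'); V=hsv[...,2]
d=ok&(V<60)&(c[...,2]>.1)&(c[...,1]<-.06)&(c[...,1]>-.2)&(c[...,0]>.55)
n,l,s,ce=cv2.connectedComponentsWithStats(d.astype(np.uint8)); k=1+s[1:,4].argmax(); q=c[l==k]
print(s[k],ce[k])
x=np.array([.981,.194,0]);y=np.array([-.194,.981,0]);ax=np.array([.6165,-.025,.1003])
r=q-ax; h=r@y; sel=(h<-.075)&(h>-.14); rr=r[sel]; print(h.min(),h.max(),sel.sum())
# top surface; drop by radius 8mm
a=rr@x; b=rr[:,2]; print('x',a.mean(),'z',b.mean(),'phi',np.arctan2(a.mean(),b.mean()-.006),'rad',np.hypot(a.mean(),b.mean()-.006))
print('handle mid', ax-.1*y+ x*a.mean()+[0,0,b.mean()-.006])
E
```

```text
[263 178  28  25 177] [273.24858757 185.1920904 ]
-0.1325526057610365 -0.05525881177138143 97
x 0.028132739626837325 z 0.056847333072004236 phi 0.5053568603823404 rad 0.05811112044563208
handle mid [ 0.66349822 -0.11764225  0.15114733]
```

jog_arm:
  rows: [0.0264, -0.0228, -0.016, 0, 0, 0, 0.4, 0.0264, -0.0228, -0.016, 0, 0, 0, 0.4, 0.0264, -0.0228, -0.016, 0, 0, 0, 0.4, 0.0264, -0.0228, -0.016, 0, 0, 0, 0.4, 0.0264, -0.0228, -0.016, 0, 0, 0, 0.4, 0, 0, 0, 0, 0, 0, 0.4]
  squeeze: 12

```text
time_s: 2.03
ee_pos: [0.6637, -0.1147, 0.2302]
eef_rot: [-1.952, 1.562, 2.959]
force: [-1.1, 0.1, -1.7]
grip_width: 0.0584
```

```bash
python3 - <<'E'
from h import *
st(); snap('wrist','w2')
E
```

```text
t 2.03 tcp [ 0.6637 -0.1147  0.2302] x [-0.009  0.002 -1.   ] y [ 0.98   0.197 -0.008] F [-1.1  0.1 -1.7] w 0.0584 q [-0.23  0.58  1.07 -0.    1.5  -0.42]
```

View pics/w2.png

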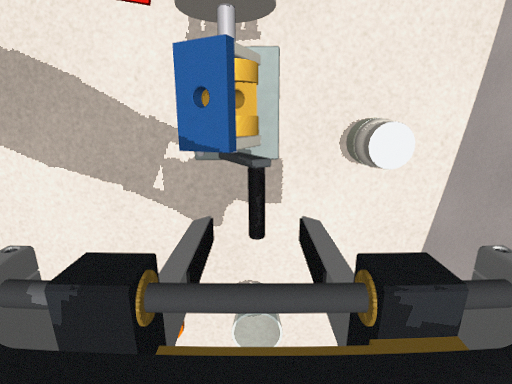

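The handle spans (258,165) to (257,238), centred between the fingers. The cross-hole shows at (238,98).

```bash
python3 - <<'E'
from meas import *
m,c,p,hsv,ok=go('w2'); V=hsv[...,2]
for v in (175,190,205,220,234): print(v,c[v,257].round(4), [c[v,u,2].round(3) for u in range(246,268,3)])
def hole(f,bx):
    pass
x=np.array([.981,.194,0]);y=np.array([-.194,.981,0]);ax=np.array([.6165,-.025,.1003])
for v in (175,205,234): r=c[v,257]-ax; print(r@x,r@y,r[2])
for uv in [(203,98)]:print(plane(m,uv,.1465))
E
```

```text
175 [ 0.659  -0.0886  0.1645] [np.float64(0.003), np.float64(0.161), np.float64(0.163), np.float64(0.164), np.float64(0.164), np.float64(0.162), np.float64(0.157), np.float64(0.004)]
190 [ 0.6618 -0.1024  0.1637] [np.float64(0.004), np.float64(0.161), np.float64(0.163), np.float64(0.164), np.float64(0.163), np.float64(0.161), np.float64(0.157), np.float64(0.002)]
205 [ 0.6647 -0.1166  0.1629] [np.float64(0.004), np.float64(0.16), np.float64(0.164), np.float64(0.164), np.float64(0.163), np.float64(0.16), np.float64(0.157), np.float64(0.004)]
220 [ 0.6676 -0.1309  0.1634] [np.float64(0.003), np.float64(0.161), np.float64(0.163), np.float64(0.164), np.float64(0.163), np.float64(0.163), np.float64(0.157), np.float64(0.003)]
234 [ 0.6704 -0.1447  0.1635] [np.float64(0.004), np.float64(0.159), np.float64(0.162), np.float64(0.164), np.float64(0.163), np.float64(0.161), np.float64(0.158), np.float64(0.004)]
0.029385216128634744 -0.0706565664742431 0.06417335335602473
0.029537102258931358 -0.09923481947813818 0.0625923568321467
0.029692287470800344 -0.12787151148110465 0.06319345582662234
[[ 0.59751514 -0.03203371  0.1465    ]]
```

jog_arm:
  rows: [0, -0.0005, -0.025, 0, 0, 0, 0.4, 0, -0.0005, -0.025, 0, 0, 0, 0.4, 0, -0.0005, -0.025, 0, 0, 0, 0.4, 0, -0.0005, -0.022, 0, 0, 0, 0.4, 0, 0, 0, 0, 0, 0, 0.8, 0, 0, 0, 0, 0, 0, 1, 0, 0, 0, 0, 0, 0, 1, 0, 0, 0, 0, 0, 0, 1]
  squeeze: 12

```text
time_s: 2.75
ee_pos: [0.6634, -0.1142, 0.143]
eef_rot: [1.147, 1.567, -0.222]
force: [0.1, -1.0, 0.3]
grip_width: 0.0332
```

```bash
python3 - <<'E'
from h import *
st()
E
```

```text
t 2.75 tcp [ 0.6634 -0.1142  0.143 ] x [ 0.003 -0.001 -1.   ] y [0.98  0.2   0.003] F [ 0.1 -1.   0.3] w 0.0332 q [-0.22  0.62  1.2   0.    1.31 -0.43]
```

jog_arm:
  rows: [0, -0.002, -0.006, 0, 0, 0, 1, 0, 0, 0, 0, 0, 0, 1, 0, 0, 0, 0, 0, 0, 1, 0, 0, 0, 0, 0, 0, 1]
  squeeze: 12

```text
time_s: 3.08
ee_pos: [0.6628, -0.1165, 0.1346]
eef_rot: [1.225, 1.57, -0.145]
force: [1.3, -0.1, -2.0]
grip_width: 0.0155
```

Gripped at 15.5 mm, which matches the 16 mm handle. I'll swing it along the arc.

jog_arm:
  rows: [-0.0062, -0.0012, 0.003, 0, 0, 0, 1, -0.0066, -0.0013, 0.0022, 0, 0, 0, 1, -0.0067, -0.0013, 0.0014, 0, 0, 0, 1, -0.0068, -0.0013, 0.0007, 0, 0, 0, 1, -0.0069, -0.0013, -0.0002, 0, 0, 0, 1, -0.0069, -0.0013, -0.0009, 0, 0, 0, 1, -0.0067, -0.0013, -0.0017, 0, 0, 0, 1, -0.0064, -0.0013, -0.0025, 0, 0, 0, 1]

```text
time_s: 3.75
ee_pos: [0.6093, -0.1268, 0.1368]
eef_rot: [1.256, 1.57, -0.114]
force: [3.9, 1.1, 2.3]
grip_width: 0.0155
```

jog_arm:
  rows: [0, 0, 0, 0, 0, 0, 1, 0, 0, 0, 0, 0, 0, 1]

```text
time_s: 3.92
ee_pos: [0.6082, -0.127, 0.1362]
eef_rot: [-1.79, 1.568, 3.122]
force: [-5.4, -0.4, 6.8]
grip_width: 0.0153
```

```bash
python3 - <<'E'
from h import *
st(); snap('wrist','w3')
a=cv2.imread('pics/w3.png'); cv2.imwrite('pics/c5.png',cv2.resize(a[0:260,120:340],None,fx=2.3,fy=2.3))
E
```

```text
t 3.92 tcp [ 0.6082 -0.127   0.1362] x [-0.003  0.    -1.   ] y [ 0.98   0.199 -0.003] F [-5.4 -0.4  6.8] w 0.0153 q [-0.26  0.52  1.38 -0.    1.25 -0.46]
```

View pics/c5.png

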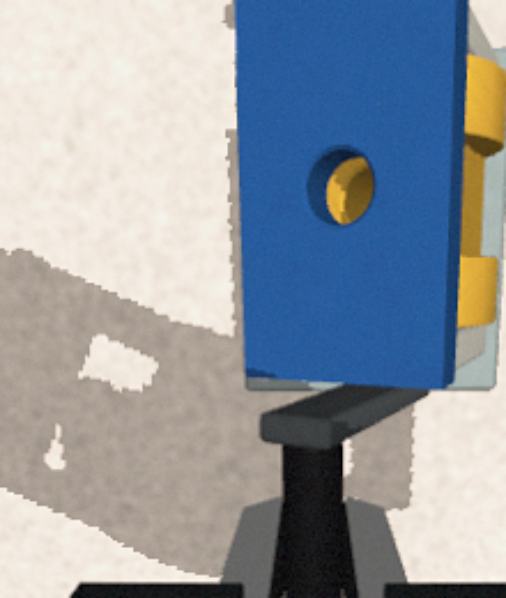

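```bash
python3 - <<'E'
from meas import *
for f in ('w2','w3'):
    m,c,p,hsv,ok=go(f); H,S,V=hsv[...,0],hsv[...,1],hsv[...,2]
    b=(H>100)&(H<130)&(S>110)&(V>75)&(c[...,2]>.1)&(c[...,2]<.2)
    n,l,s,ce=cv2.connectedComponentsWithStats(b.astype(np.uint8)); k=1+s[1:,4].argmax(); bm=(l==k).astype(np.uint8)
    q=c[cv2.erode(bm,np.ones((5,5)))>0]; q0=q
    for _ in range(6):
        mu=q0.mean(0);nn=np.linalg.svd(q0-mu)[2][2];nn*=np.sign(nn[2]); r=np.abs((q-mu)@nn); q0=q[r<max(.002,np.median(r))]
    print(f,'n',nn,np.degrees(np.arccos(nn[2])),'yaw',np.arctan2(-nn[1],-nn[0]))
    cn=cv2.findContours(bm,cv2.RETR_CCOMP,cv2.CHAIN_APPROX_NONE)
    for ct,h in zip(cn[0],cn[1][0]):
        if h[3]>=0 and cv2.contourArea(ct)>60:
            e=cv2.moments(ct); uv=[[e['m10']/e['m00'],e['m01']/e['m00']]]; R=m['extrinsics'][:3,:3];o=m['extrinsics'][:3,3]
            w=ray(m,uv)@R.T; print(cv2.contourArea(ct),uv,o+w*(((mu-o)@nn)/(w@nn))[:,None]); 
            w=ray(m,ct[:,0].astype(float))@R.T; P=o+w*(((mu-o)@nn)/(w@nn))[:,None]; x=np.array([.913*.981,.913*.194,.407]);y=np.array([-.194,.981,0]); print(np.ptp(P@x),np.ptp(P@y))
E
```

```text
w2 n [-0.39899689 -0.0850598   0.91299853] 24.076928392262236 yaw 0.21003985660887464
163.0 [[204.2361963190184, 95.88343558282209]] [[ 0.59921077 -0.030197    0.15110712]]
0.014693521589263514 0.018258255389423605
w3 n [-0.4012593  -0.08309101  0.91218795] 24.190516944332384 yaw 0.20418966571914757
580.0 [[271.07988505747124, 80.47442528735631]] [[ 0.59837122 -0.03262953  0.14809773]]
0.014602421661405462 0.018475711333051342
```

jog_arm:
  rows: [0.0025, 0.0005, 0.001, 0, 0, 0, 1, 0, 0, 0, 0, 0, 0, 1, 0, 0, 0, 0, 0, 0, 0.75, 0, 0, 0, 0, 0, 0, 0.75, 0, 0, 0, 0, 0, 0, 0.7, 0, 0, 0.03, 0, 0, 0, 0.6, 0, 0, 0.04, 0, 0, 0, 0.5, 0, 0, 0.04, 0, 0, 0, 0.4]

```text
time_s: 4.63
ee_pos: [0.6112, -0.1261, 0.2478]
eef_rot: [-2.01, 1.568, 2.903]
force: [0.5, -0.5, 0.9]
grip_width: 0.0447
```

jog_arm:
  rows: [-0.015, -0.028, 0.02, 0, 0, 0, 0.4, -0.015, -0.028, 0.02, 0, 0, 0, 0.4, -0.015, -0.028, 0.02, 0, 0, 0, 0.4, 0, 0, 0, 0, 0, 0, 0.4]

```text
time_s: 4.97
ee_pos: [0.5655, -0.2144, 0.3115]
eef_rot: [0.766, 1.565, -0.608]
force: [1.1, -0.1, 1.0]
grip_width: 0.0565
```

```bash
python3 - <<'E'
from h import *
st(); snap('wrist','w4')
E
```

```text
t 4.97 tcp [ 0.5655 -0.2144  0.3115] x [ 0.004 -0.003 -1.   ] y [0.981 0.196 0.004] F [ 1.1 -0.1  1. ] w 0.0565 q [-0.42  0.37  1.18 -0.    1.58 -0.62]
```

View pics/w4.png

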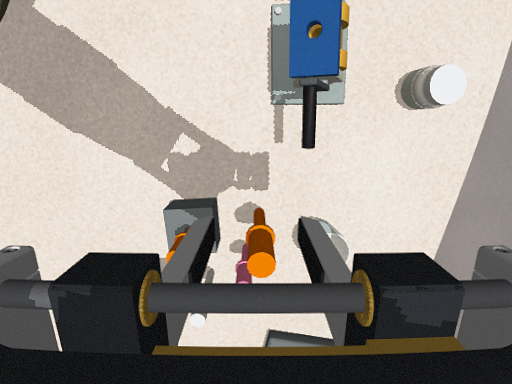

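The hand is over the big orange pin, seen at (260,250). The right pin, at (180,245), is hidden behind a finger, so I'll shift to see it. The crank handle at (309,115) stayed put.

jog_arm:
  rows: [-0.03, 0, 0.01, 0, 0, 0, 0, -0.03, 0, 0.01, 0, 0, 0, 0, -0.025, 0, 0.01, 0, 0, 0, 0, 0, 0, 0, 0, 0, 0, 0]

```text
time_s: 5.35
ee_pos: [0.4799, -0.2097, 0.3391]
eef_rot: [0.802, 1.569, -0.569]
force: [0.9, -0.9, 0.5]
grip_width: 0.0797
```

```bash
python3 - <<'E'
from meas import *
m,c,p,hsv,ok=go('w4'); 
x=np.array([.98,.2,0]);y=np.array([-.2,.98,0])
for ax in (np.array([.6165,-.027,.1005]),np.array([.6141,-.0245,.101])):
  for v in (105,118,130): r=c[v,309]-ax; print(r@x,r@y,r[2], 'phi+.419',np.arctan2(r@x,r[2]-.008)+.419)
st(); m=snap('wrist','w5')
E
```

```text
-0.02534554679182247 -0.08320458590001051 0.06087210646402122 phi+.419 -0.028011590461181624
-0.02488240726649435 -0.09742024634280455 0.06125384490812805 phi+.419 -0.018099104222593976
-0.02446549126378122 -0.1107422835812031 0.0617732301122029 phi+.419 -0.007983673541987701
-0.0234935467918224 -0.08613458590001051 0.06037210646402122 phi+.419 -0.0026798532227787497
-0.023030407266494284 -0.10035024634280457 0.060753844908128046 phi+.419 0.007375809354769003
-0.022613491263781153 -0.11367228358120311 0.0612732301122029 phi+.419 0.01756875762266874
t 5.35 tcp [ 0.4799 -0.2097  0.3391] x [ 0.002 -0.001 -1.   ] y [0.98  0.199 0.001] F [ 0.9 -0.9  0.5] w 0.0797 q [-0.48  0.17  1.37 -0.    1.59 -0.68]
```

View pics/w5.png

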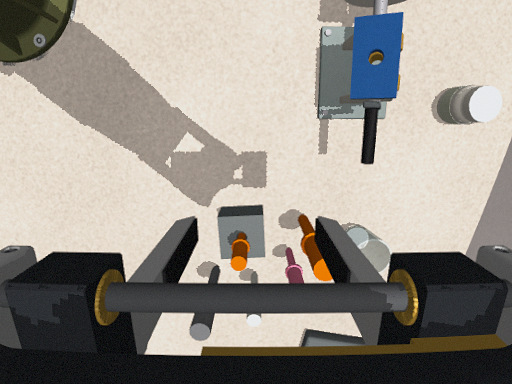

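The crank is at about 0 rad. The small orange pin is at (239,255) in its block. Around it are the big orange pin (315,255), pink (292,268), white (253,318) and grey (203,325).

```bash
python3 - <<'E'
from meas import *
m,c,p,hsv,ok=go('w5'); H,S,V=hsv[...,0],hsv[...,1],hsv[...,2]
o=ok&(H<16)&(S>180)&(c[...,2]>.04)&(c[...,2]<.25)
n,l,s,ce=cv2.connectedComponentsWithStats(o.astype(np.uint8))
for k in range(1,n):
    if s[k,4]>30:
        q=c[l==k]; zt=q[:,2].max(); t=q[q[:,2]>zt-.006]; print(s[k],ce[k],'topz',np.percentile(q[:,2],98),'topcent',t.mean(0).round(4),np.ptp(t,0).round(3))
for nm,uv in [('pink',(297,283)),('white',(253,321)),('grey',(201,331)),('big',(322,270)),('pin',(239,264))]: print(nm,c[uv[1],uv[0]].round(3))
# block top
b=ok&(abs(c[...,2]-.06)<.006)&(abs(c[...,0]-.48)<.07)&(abs(c[...,1]+.32)<.07)&(S<90)
n,l,s,ce=cv2.connectedComponentsWithStats(b.astype(np.uint8)); k=1+s[1:,4].argmax()
ct=max(cv2.findContours((l==k).astype(np.uint8),0,2)[0],key=cv2.contourArea); bx=cv2.boxPoints(cv2.minAreaRect(ct)); print(s[k],plane(m,bx,.06).round(4).tolist(), plane(m,bx,.06).mean(0))
E
python3 - <<'E'
import cv2
a=cv2.imread('pics/w5.png'); cv2.imwrite('pics/c6.png',cv2.resize(a[195:345,180:350],None,fx=4,fy=4,interpolation=cv2.INTER_CUBIC))
E
```

```text
[300 219  23  53 523] [309.65965583 243.39388145] topz 0.1992455281322212 topcent [ 0.577  -0.2938  0.1986] [0.008 0.02  0.006]
[231 233  19  29 292] [239.93150685 247.21917808] topz 0.15275743056768282 topcent [ 0.482  -0.3305  0.1509] [0.02  0.009 0.006]
pink [ 0.487 -0.179  0.449]
white [ 0.524 -0.439  0.144]
grey [ 0.449 -0.44   0.183]
big [ 0.586 -0.302  0.201]
pin [ 0.484 -0.339  0.154]
[ 217  213   48   46 1584] [[0.4341, -0.3076, 0.06], [0.51, -0.2879, 0.06], [0.5309, -0.3679, 0.06], [0.4516, -0.3888, 0.06]] [ 0.4816403  -0.33803151  0.06      ]
```

View pics/c6.png

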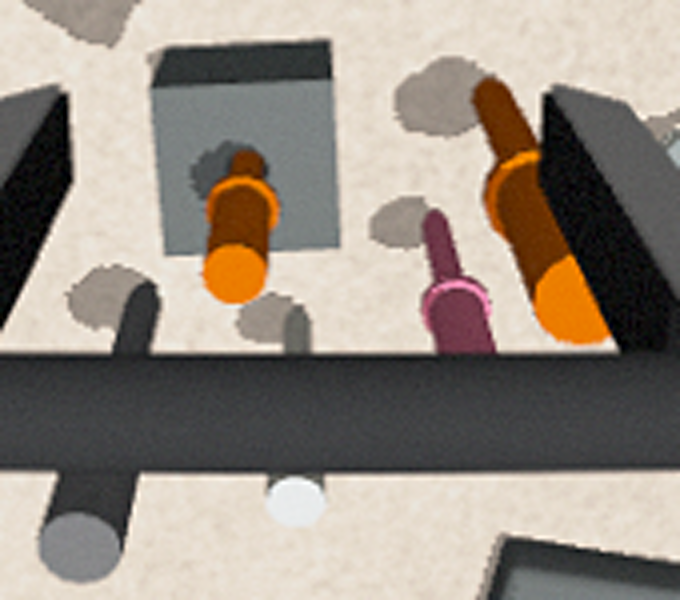

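jog_arm:
  rows: [0.001, -0.032, -0.02, 0, 0, 0, 0.4, 0.001, -0.032, -0.02, 0, 0, 0, 0.4, 0.001, -0.032, -0.02, 0, 0, 0, 0.4, 0.001, -0.032, -0.02, 0, 0, 0, 0.4, 0, 0, -0.03, 0, 0, 0, 0.4, 0, 0, 0, 0, 0, 0, 0.4]

```text
time_s: 5.9
ee_pos: [0.4848, -0.3376, 0.2197]
eef_rot: [-2.454, 1.56, 2.458]
force: [-0.3, 1.4, -1.1]
grip_width: 0.0566
```

```bash
python3 - <<'E'
from meas import *
st(); snap('wrist','w6')
m,c,p,hsv,ok=go('w6'); H,S,V=hsv[...,0],hsv[...,1],hsv[...,2]
o=ok&(H<16)&(S>180)&(c[...,2]>.04)&(c[...,2]<.25)
n,l,s,ce=cv2.connectedComponentsWithStats(o.astype(np.uint8))
for k in range(1,n):
    if s[k,4]>30:
        q=c[l==k]; zt=q[:,2].max(); t=q[q[:,2]>zt-.004]; print(s[k],ce[k],'topz',zt,'topcent',t.mean(0).round(4),np.ptp(t,0).round(3))
E
```

```text
t 5.90 tcp [ 0.4848 -0.3376  0.2197] x [-0.009  0.007 -1.   ] y [ 0.98   0.198 -0.007] F [-0.3  1.4 -1.1] w 0.0566 q [-0.67  0.39  1.37  0.    1.39 -0.87]
[ 334  159   75   60 1730] [366.54046243 181.23815029] topz 0.20670284455956542 topcent [ 0.577  -0.2982  0.2043] [0.015 0.032 0.004]
[239 176  27  40 860] [251.97790698 195.74418605] topz 0.15973917517022473 topcent [ 0.4817 -0.3384  0.1579] [0.023 0.023 0.004]
```

View pics/w6.png

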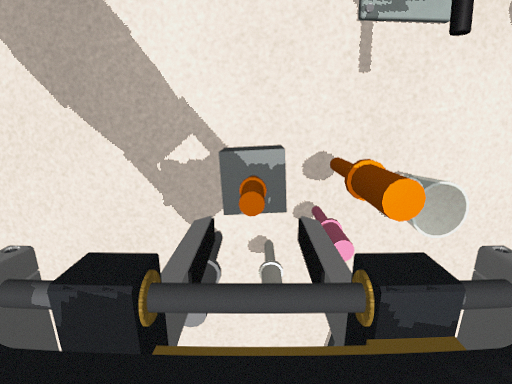

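The small orange pin's top at (252,203) is almost centred; it needs about -3 mm in x.

jog_arm:
  rows: [-0.0025, -0.001, -0.025, 0, 0, 0, 0.4, 0, 0, -0.025, 0, 0, 0, 0.4, 0, 0, -0.025, 0, 0, 0, 0.4, 0, 0, -0.025, 0, 0, 0, 0.4, 0, 0, 0, 0, 0, 0, 0.4]

```text
time_s: 6.37
ee_pos: [0.4831, -0.3372, 0.1244]
eef_rot: [-2.467, 1.565, 2.448]
force: [-0.6, 0.5, 0.2]
grip_width: 0.0562
```

```bash
python3 - <<'E'
from meas import *
st()
E
```

```text
t 6.37 tcp [ 0.4831 -0.3372  0.1244] x [-0.004  0.003 -1.   ] y [ 0.98   0.201 -0.003] F [-0.6  0.5  0.2] w 0.0562 q [-0.67  0.46  1.49  0.    1.19 -0.87]
```

jog_arm:
  rows: [-0.001, 0, -0.012, 0, 0, 0, 0.5, 0, 0, 0, 0, 0, 0, 1, 0, 0, 0, 0, 0, 0, 1, 0, 0, 0, 0, 0, 0, 1, 0, 0, 0, 0, 0, 0, 1, 0, 0, 0, 0, 0, 0, 1, 0, 0, 0, 0, 0, 0, 1, 0, 0, 0, 0, 0, 0, 1]
  squeeze: 30

```text
time_s: 7.03
ee_pos: [0.4828, -0.3396, 0.1165]
eef_rot: [0.637, 1.569, -0.734]
force: [-0.5, -0.3, 6.3]
grip_width: 0.0237
```

```bash
python3 - <<'E'
from meas import *
st()
E
```

```text
t 7.03 tcp [ 0.4828 -0.3396  0.1165] x [ 0.001 -0.001 -1.   ] y [0.98  0.199 0.001] F [-0.5 -0.3  6.3] w 0.0237 q [-0.68  0.47  1.5  -0.    1.17 -0.88]
```

jog_arm:
  rows: [0, 0, 0.01, 0, 0, 0, 1, 0, 0, 0.02, 0, 0, 0, 1, 0, 0, 0.03, 0, 0, 0, 1, 0, 0, 0.035, 0, 0, 0, 1, 0, 0, 0.035, 0, 0, 0, 1, 0, 0, 0.035, 0, 0, 0, 1, 0, 0, 0, 0, 0, 0, 1]

```text
time_s: 7.62
ee_pos: [0.4835, -0.3401, 0.2886]
eef_rot: [0.702, 1.56, -0.669]
force: [0.6, 0.8, -0.9]
grip_width: 0.0235
```

```bash
python3 - <<'E'
from meas import *
st(); snap('wrist','w7'); snap('scene','s7')
a=cv2.imread('pics/s7.png'); cv2.imwrite('pics/c7.png',cv2.resize(a[120:300,80:280],None,fx=3,fy=3))
E
```

```text
t 7.62 tcp [ 0.4835 -0.3401  0.2886] x [ 0.008 -0.007 -1.   ] y [0.98  0.199 0.007] F [ 0.6  0.8 -0.9] w 0.0235 q [-0.67  0.34  1.28  0.    1.51 -0.88]
```

View pics/w7.png

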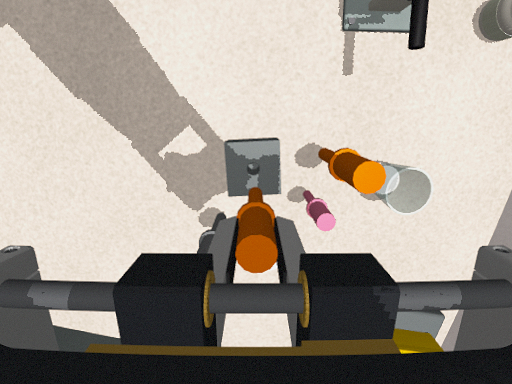

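View pics/c7.png

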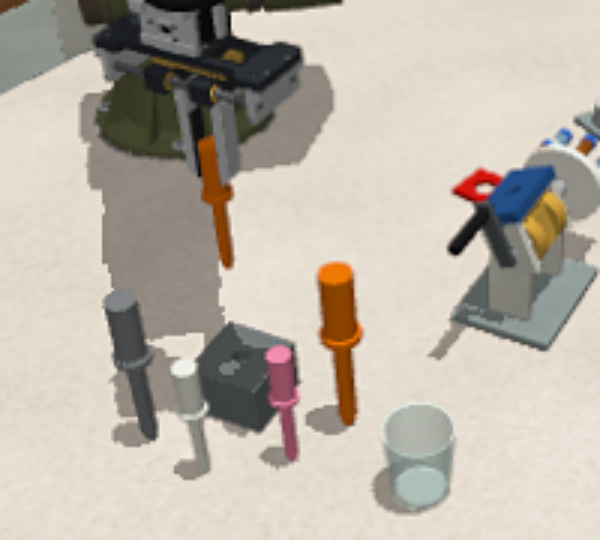

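The pin is held straight: top at (257,253) and nose at (255,190) in the wrist view. I'll get its pose in the tool frame.

```bash
python3 - <<'E'
from meas import *
o,R=st(); t=o['ee_pos']
m,c,p,hsv,ok=go('w7'); H,S,V=hsv[...,0],hsv[...,1],hsv[...,2]
e=m['extrinsics']
om=(H<16)&(S>180)&(np.arange(512)[None]<285)&(np.arange(512)[None]>230)&(np.arange(384)[:,None]<280)&(np.arange(384)[:,None]>180)
q=(c[om]-t)@R   # tool frame
# along tool x: 0 tip; negative back
for lo in np.arange(-.06,.12,.01):
    s=(q[:,0]>lo)&(q[:,0]<lo+.01)
    if s.sum()>3: print(round(lo,3),s.sum(),'y %.4f'%q[s,1].mean(),'z mean %.4f max %.4f min %.4f'%(q[s,2].mean(),q[s,2].max(),q[s,2].min()))
print('x range',q[:,0].min(),q[:,0].max()); print('cam in tool',(e[:3,3]-t)@R)
E
```

```text
t 7.72 tcp [ 0.4825 -0.3393  0.2817] x [ 0.002 -0.001 -1.   ] y [0.98  0.199 0.001] F [-0.  -0.1 -1.6] w 0.0235 q [-0.67  0.35  1.28  0.    1.51 -0.88]
-0.05 1063 y 0.0008 z mean -0.0006 max 0.0112 min -0.0122
-0.04 474 y 0.0010 z mean -0.0057 max 0.0119 min -0.0125
-0.03 220 y 0.0009 z mean -0.0098 max -0.0013 min -0.0121
-0.02 190 y 0.0008 z mean -0.0097 max -0.0014 min -0.0124
-0.01 175 y 0.0011 z mean -0.0094 max -0.0010 min -0.0123
0.0 133 y 0.0002 z mean -0.0099 max -0.0014 min -0.0129
0.01 257 y 0.0012 z mean -0.0101 max 0.0015 min -0.0151
0.04 14 y 0.0007 z mean -0.0065 max -0.0053 min -0.0070
0.05 40 y 0.0003 z mean -0.0061 max -0.0039 min -0.0071
0.06 32 y 0.0001 z mean -0.0060 max -0.0035 min -0.0072
0.07 35 y 0.0003 z mean -0.0059 max -0.0034 min -0.0072
0.08 24 y 0.0013 z mean -0.0058 max -0.0024 min -0.0071
x range -0.1831572699625643 0.0897409562914792
cam in tool [-1.83157270e-01  1.64947334e-04 -7.30149858e-02]
```

jog_arm:
  rows: [0.0047, 0.0366, 0.012, 0, 0, 0, 1, 0.0047, 0.0366, 0.012, 0, 0, 0, 1, 0.0047, 0.0366, 0.012, 1.2, -5.88, 0, 1, 0.0047, 0.0366, 0.003, 1.2, -5.88, 0, 1, 0.0047, 0.0366, 0, 1.2, -5.88, 0, 1, 0.0047, 0.0366, 0, 1.2, -5.88, 0, 1, 0.0047, 0.0366, 0, 0, 0, 0, 1, 0.0047, 0.0366, 0, 0, 0, 0, 1]

```text
time_s: 8.38
ee_pos: [0.5186, -0.0452, 0.3179]
eef_rot: [1.575, 1.153, 0.202]
force: [1.1, -0.7, 0.1]
grip_width: 0.0234
```

jog_arm:
  rows: [0, 0, 0, 0, 0, 0, 1, 0, 0, 0, 0, 0, 0, 1, 0, 0, 0, 0, 0, 0, 1]

```text
time_s: 8.63
ee_pos: [0.5197, -0.0466, 0.3183]
eef_rot: [1.573, 1.154, 0.203]
force: [0.1, 0.4, -0.7]
grip_width: 0.023
```

```bash
python3 - <<'E'
from meas import *
snap('wrist','w8'); o,R=st(); t=o['ee_pos']
mo=np.array([.596,-.031,.147]);y=np.array([-.2,.98,0]);xg=np.array([.98,.2,0]);n=-.4067*xg+np.array([0,0,.9135]);x=.9135*xg+np.array([0,0,.4067])
print('tool axis err (x,y) ',-R[:,0]@x,-R[:,0]@y,'tcp in guide',(t-mo)@x,(t-mo)@y,(t-mo)@n)
m,c,p,hsv,ok=go('w8'); H,S,V=hsv[...,0],hsv[...,1],hsv[...,2]
om=(H<16)&(S>180)&(np.abs(np.arange(512)[None]-256)<30)&(np.arange(384)[:,None]<285)&(np.arange(384)[:,None]>150)
q=(c[om]-t)@R; q=q[(abs(q[:,1])<.03)&(abs(q[:,2])<.03)]
h,_=np.histogram(q[:,0],np.arange(-.08,.12,.004)); print([(round(a,3),int(b)) for a,b in zip(np.arange(-.08,.12,.004),h)])
E
```

```text
t 8.68 tcp [ 0.5198 -0.0472  0.3185] x [ 0.397  0.081 -0.914] y [0.896 0.181 0.405] F [ 0.2 -0.6 -1. ] w 0.0234 q [-0.25 -0.06  1.72  0.2   1.11 -0.51]
tool axis err (x,y)  0.0014704775936442455 -0.0002743202810594794 tcp in guide -0.0014199205679328098 -0.0006019905046793416 0.18832300203993677
[(np.float64(-0.08), 0), (np.float64(-0.076), 0), (np.float64(-0.072), 0), (np.float64(-0.068), 0), (np.float64(-0.064), 1), (np.float64(-0.06), 0), (np.float64(-0.056), 0), (np.float64(-0.052), 0), (np.float64(-0.048), 0), (np.float64(-0.044), 2), (np.float64(-0.04), 1307), (np.float64(-0.036), 109), (np.float64(-0.032), 98), (np.float64(-0.028), 95), (np.float64(-0.024), 90), (np.float64(-0.02), 78), (np.float64(-0.016), 81), (np.float64(-0.012), 71), (np.float64(-0.008), 67), (np.float64(-0.004), 82), (np.float64(0.0), 57), (np.float64(0.004), 57), (np.float64(0.008), 53), (np.float64(0.012), 208), (np.float64(0.016), 31), (np.float64(0.02), 1), (np.float64(0.024), 0), (np.float64(0.028), 0), (np.float64(0.032), 0), (np.float64(0.036), 0), (np.float64(0.04), 0), (np.float64(0.044), 0), (np.float64(0.048), 9), (np.float64(0.052), 17), (np.float64(0.056), 15), (np.float64(0.06), 15), (np.float64(0.064), 15), (np.float64(0.068), 13), (np.float64(0.072), 15), (np.float64(0.076), 11), (np.float64(0.08), 14), (np.float64(0.084), 11), (np.float64(0.088), 8), (np.float64(0.092), 0), (np.float64(0.096), 0), (np.float64(0.1), 0), (np.float64(0.104), 0), (np.float64(0.108), 0), (np.float64(0.112), 0)]
```

View pics/w8.png

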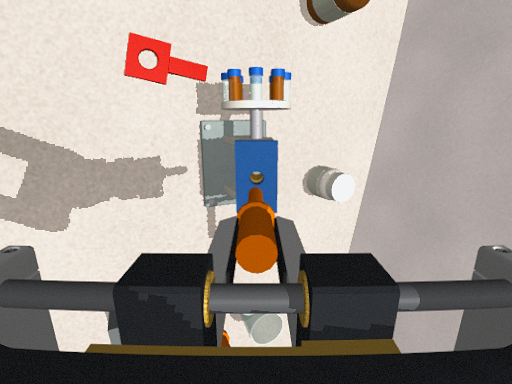

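Held still, the pin's top is at tool x = -0.038, so the nose is at +0.105, which agrees with the kinematics. The guide hole is at (257,177). I'll measure it directly in the tool frame.

```bash
python3 - <<'E'
from meas import *
o,R=st(); t=o['ee_pos']
m,c,p,hsv,ok=go('w8'); H,S,V=hsv[...,0],hsv[...,1],hsv[...,2]
b=(H>100)&(H<130)&(S>110)&(V>40)&(c[...,2]>.1)&(c[...,2]<.2)
n,l,s,ce=cv2.connectedComponentsWithStats(b.astype(np.uint8)); k=1+s[1:,4].argmax(); bm=(l==k).astype(np.uint8)
Q=(c-t)@R; pl=np.median(Q[cv2.erode(bm,np.ones((5,5)))>0][:,0]); print('bridge plane at tool x',pl)
def tool(uv):
    e=m['extrinsics']; w=ray(m,uv)@e[:3,:3].T@R; o0=(e[:3,3]-t)@R; return o0+w*((pl-o0[0])/w[:,0])[:,None]
ys,xs=np.where(bm); print('bridge px',xs.min(),xs.max(),ys.min(),ys.max())
# bridge side edges (y tool) by rows
row=[(x_.min(),x_.max()) for r in range(145,200,5) for x_ in [np.where(bm[r])[0]]]
print('edges toolY',[tool([[a-.5,r],[b_+.5,r]])[:,1].round(4).tolist() for (a,b_),r in zip(row,range(145,200,5))])
print('far edge toolZ', tool([[256,ys.min()-.5]]))
sub=p[168:188,246:268]; 
for r in range(168,188): print(r,' '.join('%3d'%v for v in p[r,244:270,2]),'|',' '.join('%3d'%v for v in p[r,244:270,0]))
cc=[(257,177)]; print(tool(cc))
E
python3 - <<'E'
import cv2
a=cv2.imread('pics/w8.png'); cv2.imwrite('pics/c8.png',cv2.resize(a[130:230,216:296],None,fx=6,fy=6,interpolation=cv2.INTER_CUBIC))
E
```

```text
t 8.68 tcp [ 0.5198 -0.0472  0.3185] x [ 0.397  0.081 -0.914] y [0.896 0.181 0.405] F [ 0.2 -0.6 -1. ] w 0.0234 q [-0.25 -0.06  1.72  0.2   1.11 -0.51]
bridge plane at tool x 0.18798710849147782
bridge px 235 277 140 212
edges toolY [[-0.0264, 0.0279], [-0.0265, 0.0281], [-0.0266, 0.0282], [-0.0268, 0.0283], [-0.0269, 0.0284], [-0.027, 0.0285], [-0.0271, 0.0286], [-0.0272, 0.0288], [-0.026, 0.0289], [-0.0261, 0.029], [-0.0263, 0.0291]]
far edge toolZ [[ 0.18798711  0.0014014  -0.04787296]]
168 161 162 163 161 159 162 161 162 160 160 160 159 159 163 164 164 162 164 163 163 159 163 163 161 164 165 |  41  44  42  42  33  37  37  45  40  34  39  34  38  40  44  43  41  42  42  38  35  36  40  40  41  47
169 162 160 159 162 163 161 160 160 164 160 161 164 164 162 165 158 164 162 159 161 163 160 161 163 159 161 |  37  41  39  41  41  42  45  39  41  37  38  43  41  38  41  34  43  42  36  39  45  41  40  38  33  40
170 160 161 161 161 160 161 164 157 160 159 152 145 144 150 156 160 166 163 162 161 159 163 161 159 162 161 |  42  41  43  42  40  43  41  33  38  34  36  29  28  31  36  36  42
[... 3011 characters left out ...]
3  36  40  41  39  40
185 160 159 161 161 158 155 157 159 159 158 157 154 148 149 156 157 159 162 161 158 159 157 159 158 166 164 |  42  41  37  42  44  37  39  37  35  35  35  36  32  36  38  40  38  42  41  40  43  37  43  36  46  38
186 158 159 159 159 160 161 160 162 164 151 137 137 139 154 164 164 162 161 159 158 163 157 161 157 161 162 |  34  41  36  40  40  46  36  41  38  45  54  50  57  46  32  38  42  40  35  38  46  36  44  36  41  42
187 160 157 161 160 163 160 166 139 111  86  64  65  66  84 125 155 166 158 158 159 159 163 160 162 159 160 |  43  33  40  35  43  38  40  58  65  84 108 109 114 102  79  43  38  35  37  35  38  47  38  44  34  41
[[0.18798711 0.00275454 0.00137415]]
```

View pics/c8.png

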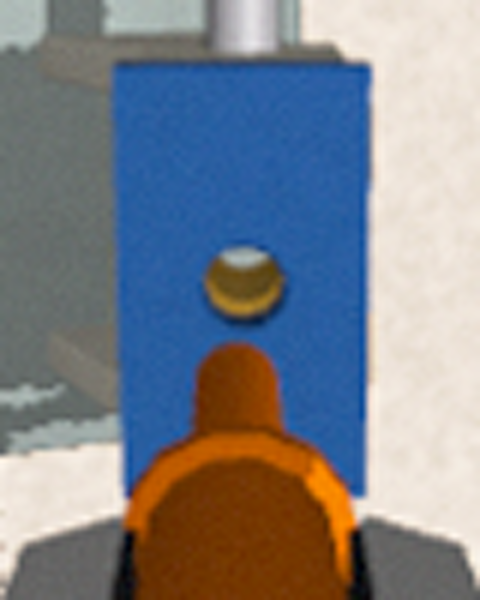

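The hole is clear right through, so the bushing is aligned. The offset is about 1 mm. I'll correct it and advance along the axis.

jog_arm:
  rows: [0.0098, 0.0006, -0.0198, 0, 0, 0, 1, 0.0088, 0.0018, -0.0201, 0, 0, 0, 1, 0.0088, 0.0018, -0.0201, 0, 0, 0, 1, 0, 0, 0, 0, 0, 0, 1, 0, 0, 0, 0, 0, 0, 1]

```text
time_s: 9.1
ee_pos: [0.547, -0.0432, 0.2586]
eef_rot: [1.574, 1.154, 0.202]
force: [0.4, -0.5, -0.2]
grip_width: 0.0236
```

```bash
cat > chk.py <<'E'
from meas import *
import sys
f=sys.argv[1]; snap('wrist',f); o,R=st(); t=o['ee_pos']
m,c,p,hsv,ok=go(f); H,S,V=hsv[...,0],hsv[...,1],hsv[...,2]
b=(H>100)&(H<130)&(S>110)&(V>40)&(c[...,2]>.1)&(c[...,2]<.2)
n,l,s,ce=cv2.connectedComponentsWithStats(b.astype(np.uint8)); k=1+s[1:,4].argmax(); bm=(l==k).astype(np.uint8)
Q=(c-t)@R; q=Q[cv2.erode(bm,np.ones((5,5)))>0]; pl=np.median(q[:,0]); print('plane tool x',pl,'slopes',np.linalg.lstsq(np.c_[q[:,1:],np.ones(len(q))],q[:,0],rcond=None)[0])
def tool(uv):
    e=m['extrinsics']; w=ray(m,uv)@e[:3,:3].T@R; o0=(e[:3,3]-t)@R; return o0+w*((pl-o0[0])/w[:,0])[:,None]
ys,xs=np.where(bm); r0=ys.min()
print('mid Y',[tool([[np.where(bm[r])[0].min()-.5,r],[np.where(bm[r])[0].max()+.5,r]])[:,1].mean().round(4) for r in range(r0+5,r0+40,6)],'far edge Z',tool([[256,r0-.5]])[0,2]+.049)
a=cv2.imread(f'pics/{f}.png'); cv2.imwrite(f'pics/{f}c.png',cv2.resize(a[90:290,176:336],None,fx=3,fy=3,interpolation=cv2.INTER_CUBIC))
E
python3 chk.py w9
```

```text
t 9.15 tcp [ 0.5473 -0.0432  0.2599] x [ 0.398  0.081 -0.914] y [0.896 0.181 0.406] F [ 0.6 -0.  -0.5] w 0.0235 q [-0.23  0.04  1.76  0.21  0.98 -0.51]
plane tool x 0.12217378331673537 slopes [-0.0068351   0.00104994  0.12219009]
mid Y [np.float64(-0.0003), np.float64(0.0002), np.float64(0.0002), np.float64(0.0002), np.float64(0.0002), np.float64(0.0002)] far edge Z -0.00020686101229060172
```

View pics/w9c.png

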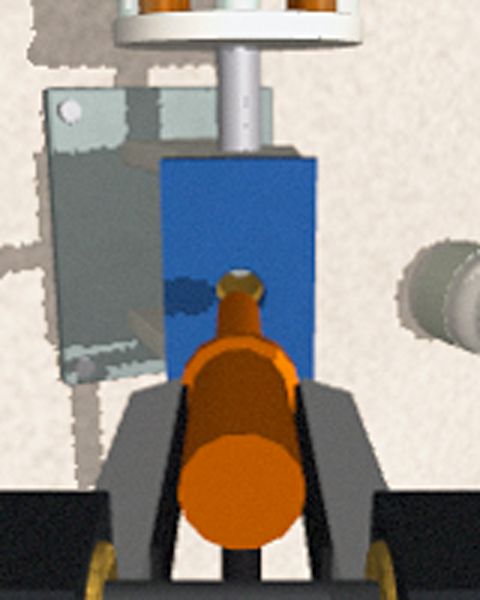

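Centred within 0.5 mm. Inserting.

jog_arm:
  rows: [0.0048, 0.001, -0.011, 0, 0, 0, 1, 0.0048, 0.001, -0.011, 0, 0, 0, 1, 0.0048, 0.001, -0.011, 0, 0, 0, 1, 0.0032, 0.0006, -0.0073, 0, 0, 0, 1, 0, 0, 0, 0, 0, 0, 1]

```text
time_s: 9.57
ee_pos: [0.5649, -0.0388, 0.2181]
eef_rot: [1.573, 1.153, 0.203]
force: [0.3, -0.0, -2.0]
grip_width: 0.0235
```

jog_arm:
  rows: [0.0032, 0.0006, -0.0073, 0, 0, 0, 1, 0.0032, 0.0006, -0.0073, 0, 0, 0, 1, 0.0032, 0.0006, -0.0073, 0, 0, 0, 1, 0, 0, 0, 0, 0, 0, 1]

```text
time_s: 9.9
ee_pos: [0.5745, -0.0367, 0.1955]
eef_rot: [1.574, 1.154, 0.203]
force: [0.1, 0.2, -2.1]
grip_width: 0.0233
```

jog_arm:
  rows: [0.0036, 0.0007, -0.0082, 0, 0, 0, 1, 0.0036, 0.0007, -0.0082, 0, 0, 0, 1, 0.0032, 0.0006, -0.0073, 0, 0, 0, 1, 0, 0, 0, 0, 0, 0, 1]

```text
time_s: 10.23
ee_pos: [0.5849, -0.0346, 0.1715]
eef_rot: [1.574, 1.154, 0.204]
force: [-1.1, -0.4, -1.9]
grip_width: 0.0235
```

```bash
python3 chk.py w10
```

```text
t 10.28 tcp [ 0.585  -0.0346  0.1724] x [ 0.397  0.082 -0.914] y [0.896 0.182 0.406] F [-0.3 -0.4 -1.5] w 0.0235 q [-0.19  0.2   1.78  0.22  0.78 -0.52]
plane tool x 0.026842426465153557 slopes [-0.00455227  0.00152588  0.02687755]
mid Y [np.float64(-0.0004), np.float64(-0.0004), np.float64(-0.0004), np.float64(-0.0), np.float64(-0.0), np.float64(-0.0)] far edge Z -0.00041611065923491397
```

View pics/w10c.png

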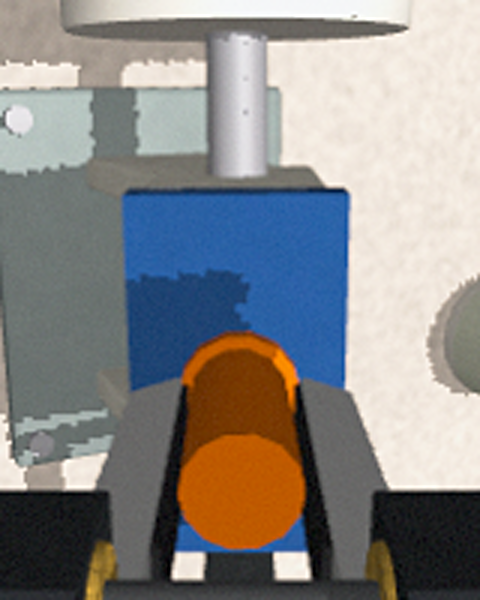

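jog_arm:
  rows: [0.0012, 0.0002, -0.0027, 0, 0, 0, 1, 0.0012, 0.0002, -0.0027, 0, 0, 0, 1, 0, 0, 0, 0, 0, 0, 1]

```text
time_s: 10.53
ee_pos: [0.5875, -0.0345, 0.1678]
eef_rot: [1.572, 1.152, 0.201]
force: [-0.3, -0.7, -2.4]
grip_width: 0.0235
```

jog_arm:
  rows: [0.0006, 0.0001, -0.0014, 0, 0, 0, 1, 0, 0, 0, 0, 0, 0, 1]

```text
time_s: 10.7
ee_pos: [0.5881, -0.0344, 0.1667]
eef_rot: [1.571, 1.152, 0.201]
force: [-0.9, -1.4, -1.9]
grip_width: 0.0235
```

jog_arm:
  rows: [0.0006, 0.0001, -0.0014, 0, 0, 0, 1, 0, 0, 0, 0, 0, 0, 1]

```text
time_s: 10.87
ee_pos: [0.5883, -0.0344, 0.1659]
eef_rot: [1.571, 1.152, 0.201]
force: [-11.9, -3.7, 6.9]
grip_width: 0.0239
```

jog_arm:
  rows: [0.0006, 0.0001, -0.0014, 0, 0, 0, 1, 0, 0, 0, 0, 0, 0, 1]

```text
time_s: 11.03
ee_pos: [0.5886, -0.0346, 0.1655]
eef_rot: [1.57, 1.152, 0.2]
force: [-25.9, -4.3, 20.2]
grip_width: 0.0236
```

jog_arm:
  rows: [0.0006, 0.0001, -0.0014, 0, 0, 0, 1, 0, 0, 0, 0, 0, 0, 1]

```text
time_s: 11.2
ee_pos: [0.5891, -0.0346, 0.1645]
eef_rot: [1.569, 1.152, 0.2]
force: [-31.3, -5.8, 26.6]
grip_width: 0.0236
```

Firm contact at the predicted home position. I'll relieve the side load, release, and check.

jog_arm:
  rows: [-0.0012, -0.0002, 0, 0, 0, 0, 1, 0, 0, 0, 0, 0, 0, 0.75, 0, 0, 0, 0, 0, 0, 0.6, 0, 0, 0, 0, 0, 0, 0.5, 0, 0, 0, 0, 0, 0, 0.5]

```text
time_s: 11.62
ee_pos: [0.5888, -0.0342, 0.1627]
eef_rot: [1.572, 1.151, 0.201]
force: [-0.8, 0.1, -0.4]
grip_width: 0.0405
```

```bash
python3 chk.py w11; python3 - <<'E'
from meas import *
m=load('w11'); c=cloud(m); hsv=cv2.cvtColor(m['p'],cv2.COLOR_RGB2HSV).astype(int)
mo=np.array([.596,-.031,.147]);y=np.array([-.2,.98,0]);xg=np.array([.98,.2,0]);n=-.4067*xg+np.array([0,0,.9135]);x=.9135*xg+np.array([0,0,.4067])
om=(hsv[...,0]<16)&(hsv[...,1]>180); q=c[om]-mo; q=np.c_[q@x,q@y,q@n]; q=q[(abs(q[:,0])<.03)&(abs(q[:,1])<.03)&(q[:,2]<.1)]
h,e=np.histogram(q[:,2],np.arange(-.01,.09,.002)); print([(round(a,3),int(b)) for a,b in zip(e,h) if b])
t=q[q[:,2]>.05]; print('top',t.mean(0))
E
```

```text
t 11.67 tcp [ 0.5888 -0.0342  0.1626] x [ 0.399  0.081 -0.913] y [0.895 0.182 0.407] F [ 0.1  0.1 -0.7] w 0.0442 q [-0.19  0.22  1.78  0.23  0.76 -0.53]
plane tool x 0.017191177116545293 slopes [-0.00201626  0.0024762   0.01724397]
mid Y [np.float64(-0.0004), np.float64(-0.0004), np.float64(-0.0004), np.float64(-0.0004), np.float64(-0.0004), np.float64(-0.0004)] far edge Z -0.000855424725080968
[(np.float64(0.0), 1), (np.float64(0.002), 9), (np.float64(0.004), 130), (np.float64(0.006), 172), (np.float64(0.008), 30), (np.float64(0.01), 23), (np.float64(0.012), 29), (np.float64(0.014), 31), (np.float64(0.016), 28), (np.float64(0.018), 29), (np.float64(0.02), 36), (np.float64(0.022), 37), (np.float64(0.024), 30), (np.float64(0.026), 37), (np.float64(0.028), 38), (np.float64(0.03), 36), (np.float64(0.032), 39), (np.float64(0.034), 35), (np.float64(0.036), 45), (np.float64(0.038), 42), (np.float64(0.04), 42), (np.float64(0.042), 42), (np.float64(0.044), 43), (np.float64(0.046), 50), (np.float64(0.048), 51), (np.float64(0.05), 47), (np.float64(0.052), 60), (np.float64(0.054), 49), (np.float64(0.056), 574), (np.float64(0.058), 783), (np.float64(0.06), 1)]
top [-0.0003763   0.00043679  0.05756524]
```

View pics/w11c.png

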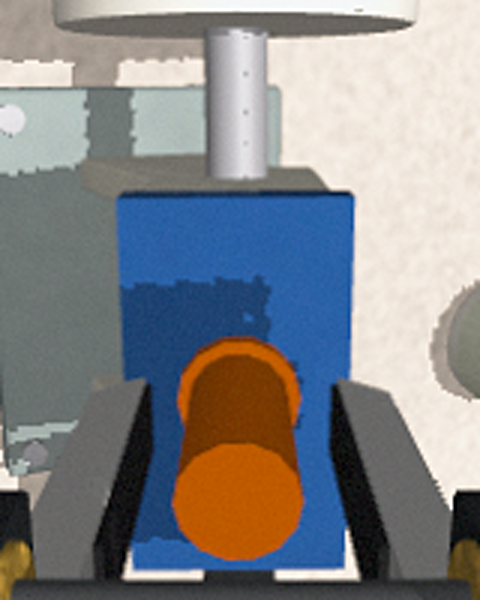

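The top face is 57.6 mm above the mouth (58 expected) and the collar lies flat, so the pin is fully home. I'll retract along the axis, level the tool, and turn towards the tag.

jog_arm:
  rows: [-0.011, -0.0022, 0.025, 0, 0, 0, 0.4, -0.011, -0.0022, 0.025, 0, 0, 0, 0.4, -0.011, -0.0022, 0.025, 0, 0, 0, 0.4, -0.011, -0.0022, 0.025, 0, 0, 0, 0.4, -0.01, 0.01, 0.018, -1.2, 5.88, 0, 0.2, -0.01, 0.012, 0.015, -1.2, 5.88, 0, 0.2, -0.01, 0.012, 0, -1.2, 5.88, 0, 0.2, -0.01, 0.012, 0, -1.2, 5.88, 0, 0.2]

```text
time_s: 12.33
ee_pos: [0.5045, 0.0033, 0.2973]
eef_rot: [-0.843, 1.568, -2.214]
force: [0.4, -0.5, -0.8]
grip_width: 0.0749
```

jog_arm:
  rows: [-0.007, 0.012, 0, 0, 0, 7.1, 0.2, -0.007, 0.012, 0, 0, 0, 7.1, 0.2, -0.007, 0.012, 0, 0, 0, 7.1, 0.2, -0.007, 0.012, 0, 0, 0, 7.1, 0.2, -0.007, 0.012, 0, 0, 0, 7.1, 0.2, -0.007, 0.012, 0, 0, 0, 7.1, 0.2, -0.007, 0.012, 0, 0, 0, 7.1, 0.2, -0.007, 0.012, 0, 0, 0, 7.1, 0.2]

```text
time_s: 13.0
ee_pos: [0.4483, 0.0996, 0.2954]
eef_rot: [2.072, 1.571, 1.699]
force: [0.5, 0.0, 0.2]
grip_width: 0.075
```

jog_arm:
  rows: [0, 0, 0, 0, 0, 7.1, 0.2, 0, 0, 0, 0, 0, 7.1, 0.2, 0, 0, 0, 0, 0, 7.1, 0.2, 0, 0, 0, 0, 0, 0, 0.2, 0, 0, 0, 0, 0, 0, 0.2]

```text
time_s: 13.42
ee_pos: [0.4487, 0.099, 0.2955]
eef_rot: [1.997, 1.571, 1.986]
force: [0.1, -0.2, -0.7]
grip_width: 0.0751
```

```bash
python3 - <<'E'
from meas import *
snap('wrist','w12'); st()
E
```

```text
t 13.47 tcp [0.4487 0.099  0.2955] x [-0.  0. -1.] y [0.012 1.    0.   ] F [-0.9  0.1 -0.5] w 0.0752 q [ 0.14  0.04  1.62  0.    1.49 -1.42]
```

View pics/w12.png

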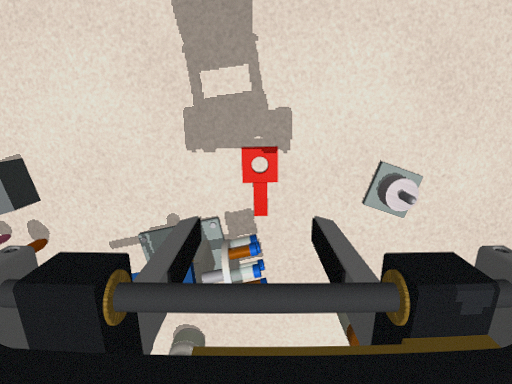

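The tag eye is at (260,164), the tail runs to (261,215), and the post is at about (400,193). The mixer's tubes begin at about (255,245).

```bash
python3 - <<'E'
from meas import *
m=load('w12'); c=cloud(m); p=m['p']; hsv=cv2.cvtColor(p,cv2.COLOR_RGB2HSV).astype(int); H,S,V=hsv[...,0],hsv[...,1],hsv[...,2]
red=((H<6)|(H>174))&(S>170)&(V>60)&(c[...,2]<.03)&(np.abs(np.arange(512)[None]-260)<40)&(np.arange(384)[:,None]<225)
n,l,s,ce=cv2.connectedComponentsWithStats(red.astype(np.uint8)); k=1+s[1:,4].argmax(); rm=(l==k).astype(np.uint8); print(s[k],'z',np.median(c[rm>0][:,2]))
cn=cv2.findContours(rm,cv2.RETR_CCOMP,cv2.CHAIN_APPROX_NONE)
for ct,h in zip(cn[0],cn[1][0]):
    if h[3]>=0 and cv2.contourArea(ct)>60: e=cv2.moments(ct); print('eye',plane(m,[[e['m10']/e['m00'],e['m01']/e['m00']]],.008), plane(m,cv2.minEnclosingCircle(ct)[0],.008))
ys,xs=np.where(rm)
P=plane(m,np.c_[xs,ys],.008); t=P[P[:,0]>.487]; print('tail', t.min(0),t.max(0),t.mean(0)); 
hd=P[P[:,0]<.477]; print('head',hd.min(0),hd.max(0))
mu=t.mean(0); v=np.linalg.svd((t-mu)[:,:2])[2][0]; print('tail dir',v)
# post: shoulder top z .04
w=(abs(c[...,2]-.04)<.006)&(np.hypot(c[...,0]-.46,c[...,1]-.31)<.08)
n,l,s,ce=cv2.connectedComponentsWithStats(w.astype(np.uint8)); k=1+s[1:,4].argmax(); q=c[l==k]; print('shoulder',s[k],ce[k],q.min(0),q.max(0),(q.min(0)+q.max(0))/2)
w=(c[...,2]>.048)&(c[...,2]<.09)&(np.hypot(c[...,0]-.46,c[...,1]-.31)<.08); q=c[w]; print('post',w.sum(),q.mean(0),q.min(0),q.max(0)); tp=q[q[:,2]>q[:,2].max()-.005]; print('top',tp.mean(0))
# tubes/disc nearest
w=(c[...,2]>.03)&(c[...,2]<.2)&(c[...,1]>.03)&(c[...,1]<.16)&(c[...,0]<.6)&(c[...,0]>.5); q=c[w]; print('disc',q.min(0),q.max(0))
a=cv2.imread('pics/w12.png'); cv2.imwrite('pics/c12.png',cv2.resize(a[130:270,190:440],None,fx=3,fy=3,interpolation=cv2.INTER_CUBIC))
E
```

```text
[ 242  147   35   69 1420] z 0.009243260381660623
eye [[0.44997289 0.10564071 0.008     ]] [[0.44979196 0.10577227 0.008     ]]
tail [0.48745552 0.09558053 0.008     ] [0.53984066 0.11670625 0.008     ] [0.51332739 0.10633955 0.008     ]
head [0.4212546  0.07667042 0.008     ] [0.47699189 0.13367258 0.008     ]
tail dir [ 0.9999968  -0.00252811]
shoulder [384 178  35  34 774] [399.48191214 193.32170543] [0.46915739 0.30711524 0.03417541] [0.52441028 0.36288981 0.04588972] [0.49678384 0.33500252 0.04003256]
post 139 [0.49489607 0.33243488 0.06576521] [0.48935241 0.32779034 0.0481692 ] [0.50332485 0.34074268 0.0775885 ]
top [0.49553449 0.33495754 0.07511446]
disc [0.54177051 0.03029691 0.05575894] [0.59990902 0.10815157 0.15018842]
```

View pics/c12.png

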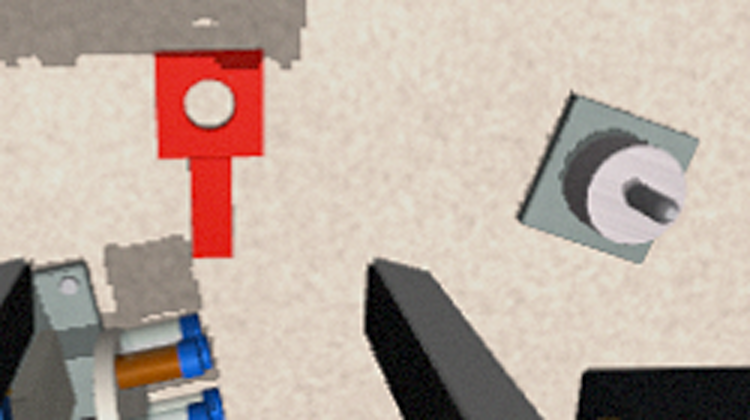

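jog_arm:
  rows: [0.0228, 0.0035, -0.02, 0, 0, 0.7, 0.45, 0.0228, 0.0035, -0.02, 0, 0, 0, 0.45, 0, 0, -0.036, 0, 0, 0, 0.45, 0, 0, -0.036, 0, 0, 0, 0.45, 0, 0, -0.036, 0, 0, 0, 0.45, 0, 0, -0.036, 0, 0, 0, 0.45, 0, 0, 0, 0, 0, 0, 0.45, 0, 0, 0, 0, 0, 0, 0.45]

```text
time_s: 14.13
ee_pos: [0.4938, 0.1058, 0.1113]
eef_rot: [-3.019, 1.568, -3.016]
force: [0.1, -0.2, 1.6]
grip_width: 0.0518
```

```bash
python3 - <<'E'
from meas import *
snap('wrist','w13'); st()
E
```

```text
t 14.18 tcp [0.4949 0.106  0.1131] x [ 0.001  0.    -1.   ] y [-0.003  1.     0.   ] F [-0.2 -0.1  0.9] w 0.0515 q [ 0.14  0.3   1.75  0.    1.09 -1.44]
```

View pics/w13.png

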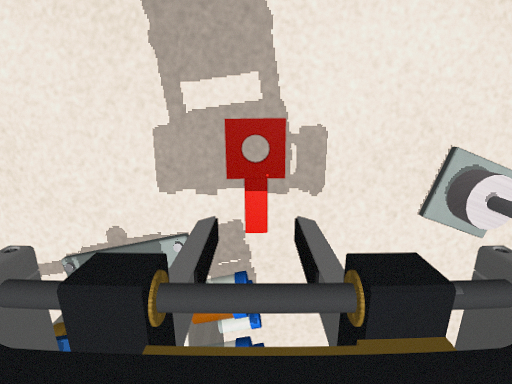

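The tail at (256,205) is centred between the fingers. Descending.

jog_arm:
  rows: [0, 0, -0.03, 0, 0, 0, 0.45, 0, 0, -0.03, 0, 0, 0, 0.45, 0, 0, -0.025, 0, 0, 0, 0.45, 0, 0, -0.013, 0, 0, 0, 0.45, 0, 0, 0, 0, 0, 0, 0.45, 0, 0, 0, 0, 0, 0, 0.45]

```text
time_s: 14.68
ee_pos: [0.4956, 0.1061, 0.0156]
eef_rot: [0.144, 1.568, 0.148]
force: [0.4, -0.5, 1.5]
grip_width: 0.0518
```

jog_arm:
  rows: [-0.001, 0, -0.006, 0, 0, 0, 0.45, 0, 0, -0.004, 0, 0, 0, 0.45, 0, 0, 0, 0, 0, 0, 0.45]

```text
time_s: 14.93
ee_pos: [0.4934, 0.106, 0.0039]
eef_rot: [0.117, 1.57, 0.122]
force: [0.3, 0.8, -0.4]
grip_width: 0.0517
```

jog_arm:
  rows: [0, 0, -0.0015, 0, 0, 0, 0.6, 0, 0, 0, 0, 0, 0, 1, 0, 0, 0, 0, 0, 0, 1, 0, 0, 0, 0, 0, 0, 1, 0, 0, 0, 0, 0, 0, 1, 0, 0, 0, 0, 0, 0, 1, 0, 0, 0, 0, 0, 0, 1]
  squeeze: 35

```text
time_s: 15.52
ee_pos: [0.4933, 0.1059, 0.0022]
eef_rot: [0.178, 1.571, 0.183]
force: [-0.6, 0.1, 2.0]
grip_width: 0.023
```

jog_arm:
  rows: [0, 0, 0.01, 0, 0, 0, 1, 0, 0, 0.02, 0, 0, 0, 1, 0, 0, 0.03, 0, 0, 0, 1, -0.005, 0.005, 0.035, 0, 0, 0, 1, -0.005, 0.02, 0.035, 0, 0, 0, 1, 0, 0, 0, 0, 0, 0, 1, 0, 0, 0, 0, 0, 0, 1]

```text
time_s: 16.1
ee_pos: [0.4838, 0.1316, 0.1341]
eef_rot: [0.193, 1.567, 0.2]
force: [-0.6, 0.0, -1.2]
grip_width: 0.0237
```

```bash
cat > tag.py <<'E'
from meas import *
import sys
f=sys.argv[1]; snap('wrist',f); o,R=st(); t=o['ee_pos']
m=load(f); c=cloud(m); p=m['p']; hsv=cv2.cvtColor(p,cv2.COLOR_RGB2HSV).astype(int); H,S,V=hsv[...,0],hsv[...,1],hsv[...,2]
red=((H<6)|(H>174))&(S>170)&(V>50)&(np.arange(384)[:,None]<235)
n,l,s,ce=cv2.connectedComponentsWithStats(red.astype(np.uint8)); k=1+s[1:,4].argmax(); rm=(l==k).astype(np.uint8)
q=c[cv2.erode(rm,np.ones((5,5)))>0]; A=np.linalg.lstsq(np.c_[q[:,:2]-q[:,:2].mean(0),np.ones(len(q))],q[:,2],rcond=None)[0]; print('tag slopes x,y',A[:2].round(4),'z',A[2],'at',q.mean(0).round(4))
mu=q.mean(0); nn=np.array([-A[0],-A[1],1]); e=m['extrinsics']
for ct,h in zip(*[(lambda z:(z[0],z[1][0]))(cv2.findContours(rm,cv2.RETR_CCOMP,cv2.CHAIN_APPROX_NONE))][0]):
    if h[3]>=0 and cv2.contourArea(ct)>60:
        uv=cv2.minEnclosingCircle(ct)[0]; w=ray(m,uv)@e[:3,:3].T; P=e[:3,3]+w*(((mu-e[:3,3])@nn)/(w@nn))[:,None]; print('eye px',np.round(uv,1),'top',P.round(4),'rel tcp world',(P-t).round(4),'tool',((P-t)@R).round(4))
E
python3 tag.py w14
```

```text
t 16.15 tcp [0.4831 0.131  0.1324] x [ 0.001  0.    -1.   ] y [-0.006  1.     0.   ] F [-0.3  0.7  0.1] w 0.0234 q [ 0.19  0.27  1.74 -0.    1.13 -1.38]
tag slopes x,y [-0.0567  0.0012] z 0.1401755887156624 at [0.4423 0.1314 0.1402]
eye px [255.3 164.7] top [[0.4385 0.1313 0.1404]] rel tcp world [[-0.0447  0.0003  0.008 ]] tool [[-0.008   0.0006 -0.0446]]
```

View pics/w14.png

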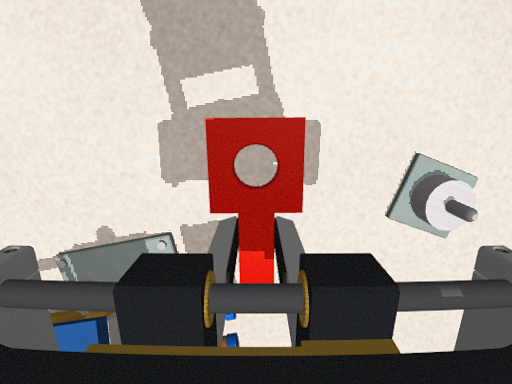

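jog_arm:
  rows: [0.0096, 0.034, 0, 0, 0, 0, 1, 0.0096, 0.034, 0, 0, 0, 0, 1, 0.0096, 0.034, 0, 0, 0, 0, 1, 0.0096, 0.034, 0, 0, 0, 0, 1, 0.0096, 0.034, 0, 0, 0, 0, 1, 0.0096, 0.034, 0, 0, 0, 0, 1, 0, 0, 0, 0, 0, 0, 1, 0, 0, 0, 0, 0, 0, 1]

```text
time_s: 16.82
ee_pos: [0.5403, 0.3353, 0.1295]
eef_rot: [-2.612, 1.567, -2.605]
force: [-0.5, -1.1, -1.1]
grip_width: 0.0235
```

```bash
python3 tag.py w15; python3 - <<'E'
from h import *
m=load('w15'); c=cloud(m); w=(c[...,2]>.05)&(c[...,2]<.09)&(np.hypot(c[...,0]-.496,c[...,1]-.335)<.03); q=c[w]; print('post',w.sum(),q.mean(0),q.min(0),q.max(0)); t=q[q[:,2]>.071]; print('top',t.mean(0),len(t))
E
```

```text
t 16.87 tcp [0.5403 0.3343 0.13  ] x [-0.003 -0.002 -1.   ] y [-0.005  1.    -0.002] F [-0.1  0.1 -1.3] w 0.0233 q [ 0.5   0.56  1.34 -0.    1.25 -1.08]
tag slopes x,y [-0.0505  0.0001] z 0.13774274664635425 at [0.4995 0.3347 0.1377]
eye px [255.4 164.4] top [[0.4955 0.3347 0.1379]] rel tcp world [[-0.0448  0.0004  0.008 ]] tool [[-0.0078  0.0006 -0.0448]]
post 232 [0.49544587 0.3344903  0.07268222] [0.48946464 0.32816142 0.05040066] [0.50299679 0.34106276 0.07820591]
top [0.49594485 0.33447323 0.07433994] 188
```

View pics/w15.png

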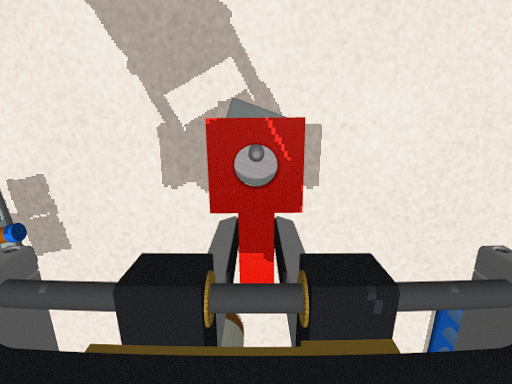

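The post tip at (256,152) shows through the eye, and their xy positions agree within 1 mm. The head is about 3° up, so I'll level it and lower.

jog_arm:
  rows: [0.0005, 0, -0.015, 0, -2.8, 0, 1, 0, 0, -0.02, 0, 0, 0, 1, 0, 0, -0.02, 0, 0, 0, 1, 0, 0, 0, 0, 0, 0, 1, 0, 0, 0, 0, 0, 0, 1]

```text
time_s: 17.28
ee_pos: [0.541, 0.3335, 0.0765]
eef_rot: [-0.031, 1.524, -0.027]
force: [0.4, -0.1, 0.3]
grip_width: 0.023
```

```bash
python3 tag.py w16
```

```text
t 17.33 tcp [0.5417 0.3341 0.0777] x [ 0.049 -0.    -0.999] y [-0.004  1.    -0.   ] F [ 1.  -0.1 -0.1] w 0.0234 q [ 0.51  0.59  1.42 -0.03  1.09 -1.06]
tag slopes x,y [-0.0269  0.0018] z 0.08351375481913294 at [0.5005 0.3345 0.0835]
eye px [255.4 164.5] top [[0.4966 0.3345 0.0836]] rel tcp world [[-0.0451  0.0004  0.0059]] tool [[-0.0081  0.0006 -0.0447]]
```

View pics/w16.png

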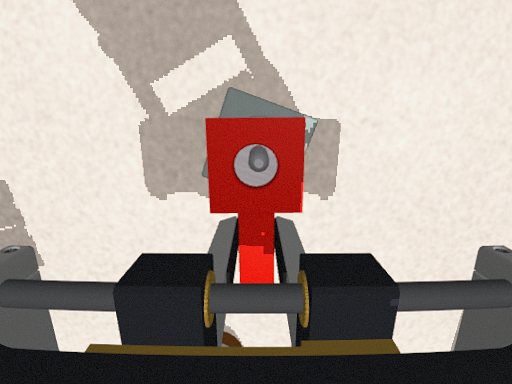

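jog_arm:
  rows: [0, 0, -0.012, 0, 0, 0, 1, 0, 0, -0.012, 0, 0, 0, 1, 0, 0, -0.006, 0, 0, 0, 1, 0, 0, 0, 0, 0, 0, 1]

```text
time_s: 17.67
ee_pos: [0.5406, 0.3344, 0.0451]
eef_rot: [-0.032, 1.524, -0.027]
force: [0.6, -1.4, -0.7]
grip_width: 0.0231
```

jog_arm:
  rows: [0, 0, -0.0025, 0, 0, 0, 1, 0, 0, 0, 0, 0, 0, 1]

```text
time_s: 17.83
ee_pos: [0.5414, 0.3349, 0.0445]
eef_rot: [-0.007, 1.522, -0.002]
force: [-0.6, -0.8, 1.5]
grip_width: 0.0234
```

jog_arm:
  rows: [0, 0, -0.002, 0, 0, 0, 1, 0, 0, 0, 0, 0, 0, 1]

```text
time_s: 18.0
ee_pos: [0.5416, 0.335, 0.0429]
eef_rot: [0.002, 1.521, 0.007]
force: [1.2, -0.1, 3.1]
grip_width: 0.0233
```

```bash
python3 tag.py w17
```

```text
t 18.05 tcp [0.5416 0.335  0.043 ] x [ 0.05   0.    -0.999] y [-0.005  1.     0.   ] F [-0.3 -1.3  1.9] w 0.0234 q [ 0.51  0.63  1.44 -0.03  1.03 -1.06]
tag slopes x,y [-0.0376  0.0016] z 0.050126994148063105 at [0.5001 0.3354 0.0501]
eye px [255.1 164.2] top [[0.4961 0.3353 0.0503]] rel tcp world [[-0.0455  0.0002  0.0073]] tool [[-0.0096  0.0005 -0.0451]]
```

View pics/w17.png

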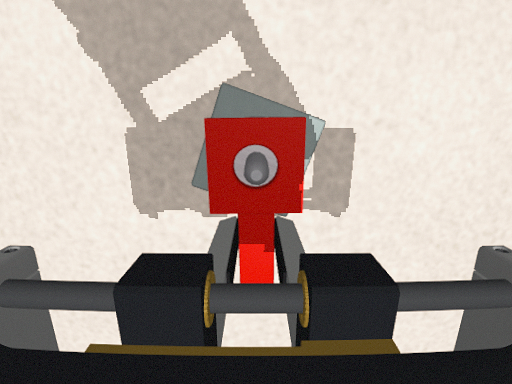

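jog_arm:
  rows: [0, 0, -0.0015, 0, 0, 0, 1, 0, 0, 0, 0, 0, 0, 0.9, 0, 0, 0, 0, 0, 0, 0.7, 0, 0, 0, 0, 0, 0, 0.6, 0, 0, 0, 0, 0, 0, 0.5, 0, 0, 0, 0, 0, 0, 0.5]

```text
time_s: 18.55
ee_pos: [0.5412, 0.3349, 0.0408]
eef_rot: [-0.008, 1.522, -0.003]
force: [0.1, -1.0, -0.6]
grip_width: 0.0442
```

```bash
python3 tag.py w18
```

```text
t 18.60 tcp [0.5412 0.3349 0.0409] x [ 0.049 -0.    -0.999] y [-0.005  1.    -0.   ] F [-0.4  0.4  0.5] w 0.0460 q [ 0.51  0.64  1.44 -0.03  1.03 -1.06]
tag slopes x,y [-0.0634 -0.0003] z 0.04997434969528163 at [0.4996 0.3354 0.05  ]
eye px [255.5 165.4] top [[0.496  0.3354 0.0502]] rel tcp world [[-0.0452  0.0005  0.0093]] tool [[-0.0115  0.0007 -0.0447]]
```

View pics/w18.png

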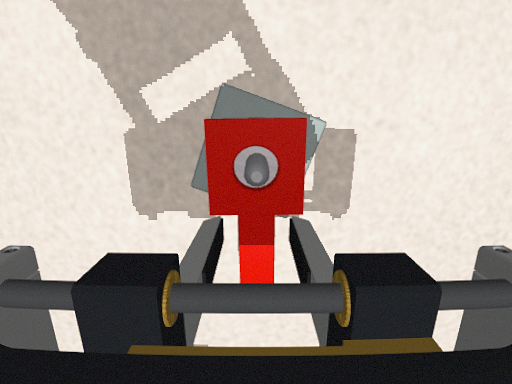

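jog_arm:
  rows: [0, 0, 0.02, 0, 0, 0, 0.4, 0, 0, 0.035, 0, 0, 0, 0.3, 0, 0, 0.035, 0, 0, 0, 0.2, 0, 0, 0.035, 0, 2.8, 0, 0.2, 0, 0, 0.035, 0, 0, 0, 0.2, 0, 0, 0, 0, 0, 0, 0.2, 0, 0, 0, 0, 0, 0, 0.2]

```text
time_s: 19.18
ee_pos: [0.5419, 0.3352, 0.2028]
eef_rot: [0.481, 1.567, 0.486]
force: [-0.8, -0.5, -1.3]
grip_width: 0.0751
```

```bash
python3 tag.py w19; python3 - <<'E'
from h import *
for f in ('w13','w19'):
    m=load(f); c=cloud(m); hsv=cv2.cvtColor(m['p'],cv2.COLOR_RGB2HSV).astype(int); H,S,V=[hsv[...,i] for i in range(3)]
    red=((H<6)|(H>174))&(S>170)&(V>50)&(np.arange(384)[:,None]<235)
    n,l,s,ce=cv2.connectedComponentsWithStats(red.astype(np.uint8)); k=1+s[1:,4].argmax(); q=c[cv2.erode((l==k).astype(np.uint8),np.ones((5,5)))>0]
    A=np.linalg.lstsq(np.c_[q[:,:2]-q[:,:2].mean(0),np.ones(len(q))],q[:,2],rcond=None)[0]; print(f,A, 'x range',q[:,0].min(),q[:,0].max())
    tb=c[80:110,100:400].reshape(-1,3); A=np.linalg.lstsq(np.c_[tb[:,:2],np.ones(len(tb))],tb[:,2],rcond=None)[0]; print(' table',A)
E
```

```text
t 19.23 tcp [0.5412 0.3349 0.2008] x [ 0.  0. -1.] y [-0.005  1.     0.   ] F [-0.4 -0.3 -0.2] w 0.0754 q [ 0.5   0.5   1.26 -0.    1.39 -1.08]
tag slopes x,y [-0.0586  0.0011] z 0.048542028301502164 at [0.5142 0.3352 0.0485]
eye px [255.2 143.2] top [[0.4966 0.3347 0.0496]] rel tcp world [[-0.0446 -0.0002 -0.1512]] tool [[ 1.512e-01  1.000e-04 -4.470e-02]]
w13 [-0.0525778   0.00691303  0.01215689] x range 0.42272677351870164 0.5386921532191438
 table [ 0.42229031  0.00262866 -0.16496914]
w19 [-0.05860235  0.00107948  0.04854203] x range 0.46920403952152473 0.5834796669797954
 table [ 0.47196673  0.00182478 -0.20590579]
```

View pics/w19.png

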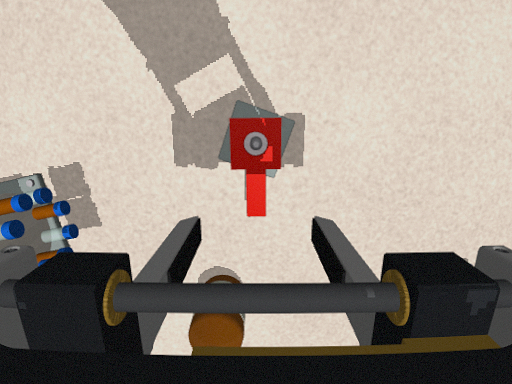

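On the table the flat tag also read a slope of -0.053, so that is camera bias. The -0.059 now means the tag is flat within 0.4°, with its top at about 0.0485. Final check from the fixed cameras.

```bash
python3 - <<'E'
from meas import *
snap('scene','s20'); snap('top','t20')
a=cv2.imread('pics/s20.png'); b=cv2.imread('pics/t20.png')
A=cv2.resize(a[130:270,220:350],(600,600*140//130)); cv2.imwrite('pics/c20.png',A[:600])
cv2.imwrite('pics/c21.png',cv2.resize(b[110:290,90:390],None,fx=2.6,fy=2.6))
for f in('top0','t20'):
    c=cloud(load(f)); print(f,[c[v,u].round(3).tolist() for u,v in ((139,158),(251,141),(341,178))])
E
```

```text
top0 [[0.732, 0.28, 0.151], [0.815, -0.04, 0.077], [0.719, -0.331, 0.004]]
t20 [[0.733, 0.281, 0.146], [0.815, -0.039, 0.075], [0.718, -0.33, 0.006]]
```

View pics/c20.png

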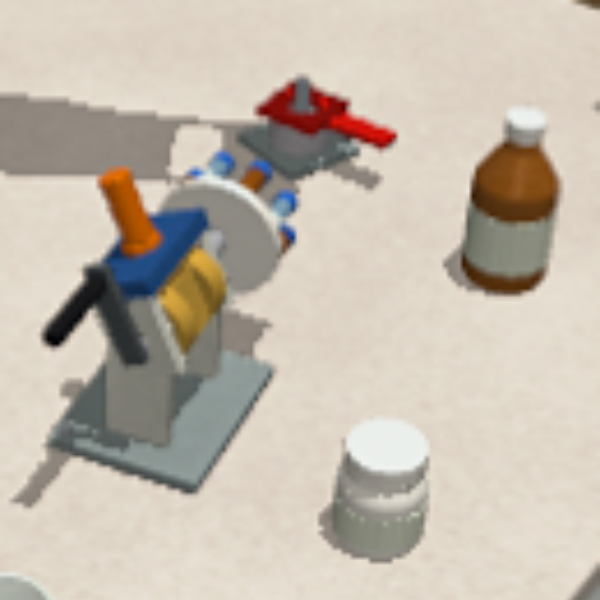

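View pics/c21.png

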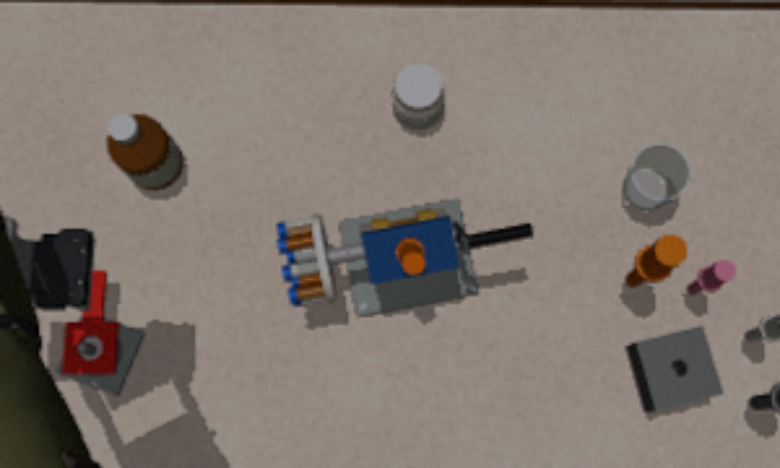

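Everything is in place: pin home, tag flat on its shoulder around the post, bystanders where they were, and the arm clear. Handing in.

```bash
python3 -c "
from station import ctrl
print(ctrl.hand_in())"
```

```text
the job is handed in; nothing more can be done
None
```

The mixer is locked and the red tag is hung. I handed the job in at about 19.3 s on the robot's clock, with the gripper open and clear of everything.

- **Crank and bushing:** I gripped the crank, swung it from about 0.91 rad to about 0, and let go. Afterwards the camera could see straight through both holes.
- **Pin:** I used the smaller orange pin from the grey block and inserted it tilted 24° along the hole. It stopped firmly, with the wrist force peaking at about 41 N. After release, the end of its handle measured 57.6 mm above the guide mouth, against 58 mm expected, and the collar sat on the bridge.
- **Tag:** The eye centre was within about 1 mm of the post. The tag rests on the shoulder with its top at about 48.5 mm, against 48 mm expected.
- **Bystanders:** Depth readings on the bottle and jar, taken before and after, agree within a few millimetres. The same check missed the beaker's body, so I only compared it by eye in the pictures, and it looked unmoved.

One reading disagreed. The wrist camera showed the hung tag tilted by about 3°. It showed nearly the same tilt when the tag lay flat on the table, so I took it as camera bias; the remaining tilt is about 0.4°.

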